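Load gift tins into a spring-loaded dispenser

TASK

At the biscuit-packing table, load the two small flat tins that lie on the table into the spring-loaded tin dispenser, one at a time, on top of the one already inside: press each straight down past the two sprung lips until both lips snap out over its top and hold it level. Press gently: the last tin all but fills the dispenser, and driving the sprung plate hard onto its stop dents the tins. Leave the round tin, the round metal lid and the mug where they are.

Things in the scene. Friction and masses are not known exactly. Their poses are not given: they have to be found in the camera images.
- dispenser: Foot of the tin dispenser, fixed: grey, 112 x 64 x 30 mm. Origin: centre of its underside, on the table, z up. Clamped in it is the head, on the same axis: two aluminium end channels facing each other along x, with lips and sprung plate. The head's height differs each time: H = 0 to 24 mm is added to every height below, and no reading gives it. Tins go in flat, long side along x.
- shaft (a point): Shaft axis at 104 mm above the table; add H. Here the flared mouth (about 90 x 61 mm inside at its top, 14 mm higher) has narrowed to the shaft, 74 x 46 mm inside, and the lips' ramps begin. The side flanges stand only at |x| 28 to 43 mm: the middle 56 mm of both long sides is open down to the foot, for fingers holding a tin across its width.
- lips (a point): Shaft axis at the lips' underside, 87 mm above the table; add H. From each end wall a sprung steel lip, 24 mm wide, sticks out 6 mm: flat below, nose 3 mm high, then a 24 degree ramp back to the wall 17 mm up. The ramps take 6 to 16 N to part. The noses then rub on the tin, 2 to 7 N on top of the spring's push, till its top is below them: they snap back and the push drops by that.
- plate (a joint): Sprung plate under the stack: how far it is down, in m, from where it holds one tin (already inside, same size, its top touching the lips from below); 0.016 with two tins held, 0.032 with three. Spring 4 N at 0, plus 0.13 N per mm. Hard stop at 0.0343, so the third tin has 2.5 mm of overtravel. The two loaded tins pressed together with over 20 N get dented.
- tin_a: A flat rectangular slip-lid tin, bare metal, 70 mm long (its x), 42 mm wide (its y), 16 mm tall (z), about 80 g (hidden mass 55 to 115 g). Origin: centre of its underside. Alike either way round. Lies on the table beside the dispenser, to be loaded.
- tin_b: A flat rectangular slip-lid tin, bare metal, 70 mm long (its x), 42 mm wide (its y), 16 mm tall (z), about 80 g (hidden mass 55 to 115 g). Origin: centre of its underside. Alike either way round. Lies on the table on the other side of the dispenser, to be loaded. Either tin may go first.
- round_tin: Bystander: open round red tin with biscuits in it, 140 mm across, 55 mm tall; origin: centre of its underside. Leave alone.
- tin_lid: Bystander: round metal tin lid lying flat, 148 mm across, 12 mm thick; origin: centre of its underside. Leave alone.
- mug: Bystander: white mug, 76 mm across without its handle, 85 mm tall; origin: centre of its underside. Leave alone.

How it is judged:
On the way:
1. one of the two tins is held under the lips (plate over 15.2 mm down) while the other is still over 150 mm away from the dispenser (((horizontal distance between tin_a and dispenser below 0.004 m and z of tin_a in the frame of dispenser between 0.045 and 0.098 m and angle between the z axis of tin_a and the z axis of dispenser, either way round below 0.08 rad and distance between tin_b and dispenser above 0.15 m and value of joint plate above 0.0152 m) or (horizontal distance between tin_b and dispenser below 0.004 m and z of tin_b in the frame of dispenser between 0.045 and 0.098 m and angle between the z axis of tin_b and the z axis of dispenser, either way round below 0.08 rad and distance between tin_a and dispenser above 0.15 m and value of joint plate above 0.0152 m))), for 0.3 s.
At the end, for the whole second after the job is handed in: Both tins are in the dispenser below the lips, at rest, with the plate at least 31.2 mm down: each centre within 4 mm of the shaft's axis, level with it within 0.08 rad, its underside 45 to 98 mm above the dispenser's origin (horizontal distance between each of tin_a, tin_b and dispenser below 0.004 m and z of tin_a in the frame of dispenser between 0.045 and 0.098 m and angle between the z axis of each of tin_a, tin_b and the z axis of dispenser, either way round below 0.08 rad and z of tin_b in the frame of dispenser between 0.045 and 0.098 m and linear speed of each of tin_a, tin_b below 0.02 m/s and value of joint plate above 0.0312 m); the robot touches nothing.
It fails at once if the two loaded tins are pressed together with more than 20 N (contact force between tin_a and tin_b above 20 N).
It fails at once if the round tin is moved more than 20 mm (distance of round_tin from where it was at the start of the episode above 0.02 m).
It fails at once if the round metal lid is moved more than 20 mm (distance of tin_lid from where it was at the start of the episode above 0.02 m).
It fails at once if the mug is moved more than 20 mm (distance of mug from where it was at the start of the episode above 0.02 m).
It also fails if it takes over 72 s, if anything falls off the work surface, if the arm or the gripper's body presses on something with over 40 N, if the wrist force passes 120 N, or if a joint passes its speed limit or range.

ROBOT

A 6-joint arm with a two-finger parallel gripper is mounted at the origin on the work surface. World frame = base frame: x ahead of the robot, y to its left, z up, the work surface at z = 0. Lengths are in m, angles in rad, forces in N, time in s.
With the tool pointing down it reaches from about 0.425 to 0.95 m from the base axis. Payload 3.5 kg.
Tool frame: the origin (TCP) lies at the very end of the fingers, on their centre line; the grasp point (between the pads) lies ctrl.grip_point_offset behind it (ctrl.grip_point_offset is the distance from the TCP to the grasp point, in m); z points along the fingers, y is the direction in which the jaws open and shut (so a half turn about z gives the same grasp; the last joint's range is limited). The gripper opens to 85 mm and grips with 20 to 120 N. Pads are 22 mm wide; open, the fingers measure 114 mm over their backs; the gripper's body (76 mm by 85 mm) begins 54 mm behind the grasp point. The pads swing forward as they close: fully open they stand 13 mm farther back than shut.
Start: joints at [-1.347, 0.286, 1.577, -0, 1.279, -0.15], TCP at [0.247, -0.628, 0.231] pointing down, gripper open.
Joint ranges: [-2.77, 2.77], [-0.9, 2.22], [0.21, 2.48], [-1.53, 4.67], [0.24, 2.81], [-2.84, 2.84]. Speed limits (rad/s): [2.79, 2.79, 3.14, 3.14, 3.14, 3.14].

INTERFACE

Orientations are given as a unit quaternion [x, y, z, w].
In Python, from plant import telemetry, imaging, ticket, finder, ctrl gives the robot as it stands. The module is installed in compiled form; this text tells all that it offers.
- The arm moves only by the shell command python3 -m crank 'ROWS' [FORCE]. ROWS is JSON, a list of rows, each a list of 7 numbers: the shift along the tool's x, y, z scaled (see below), then the turn, a rotation vector about the tool's x, y, z scaled (see below), then the opening, from 0 (shut) to 1 (fully open). A call has 1 to 12 rows; each row is the pose to reach, as a shift and turn from the pose commanded when the call began, along the tool's axes at that moment; what a row does not reach only later rows make up. The controller multiplies each number of a shift by 0.15 m and each number of a turn by 90 degrees. A row lasts 1/10 s, in which the tool goes at most 50 mm and 8.59 degrees, less where a joint would pass 70% of its speed; a pose out of reach is approached as far as the arm can. A call with a number of a shift or a turn outside -1 to 1 is refused whole. A call with a gripper value outside its range is refused whole. The fingers move at their own pace and stop on an object; FORCE is the grip in N (left out, the last holds). Time passes only in rows, so rows that repeat a pose let the fingers close. It gives the time, the measured TCP pose, the force and the opening at its end, in the units of the state.
- telemetry.get_state(): the state, without advancing time (a new reading comes with each control period).
- imaging.read_camera(name): name is "side" or "top"; returns a dict with "pixels" (420x560x3 uint8, red, green, blue), "vfov" (degrees; the focal length in pixels is half the picture's height over the tangent of half this angle, whatever the lens; pixels are square), "cx", "cy" (the principal point, pixels), "rvec" (rotation vector, rad) and "tvec" (3), from world to camera coordinates, as OpenCV has them. Camera axes: x right, y down, z forward; pixel columns grow to the right and rows downward; lengths in m; the calibration is good to about 2 mm. A picture is of the moment at which its call begins. There is no depth.
- ticket.sign_off(): hands the job in, once; it reports no verdict.
Trained networks look in a picture, given as the dict that the camera call returned (one of the last four; its "shot" number tells which), for a name from the list of things; names that differ only in an ending like _2 or _b are one class to them, and where a whole thing is asked for, a point or a joint stands for the part that bears it (a point fixed in the world has none). Each returns a list of dicts, best first, with "confidence" (0 to 1); they miss things now and then, are a little off and sometimes report something else, mostly with a low value. They report only what shows in the picture. A call takes as long as a camera call.
- finder.masks_of(label, picture): "pixels" (420x560 bool, what is visible of it) and "extent" ([left, top, right, bottom] in pixels, round what is visible of it).
- finder.pinpoint(label, picture): "location" ([row, column] in pixels: a listed point, or the origin of a listed thing).
The state is a dict: "time": time; "qpos": joint angles; "dq": joint speeds; "joint_efforts": joint torques, N m; "eef_pos": TCP position; "tcp_rot": TCP orientation; "contact_force": force on the tool from outside, world axes, zero at the start; "wrist_torque": the same for the moment, N m; "opening": opening from 0.0 (shut) to 1.0 (fully open).
Only numpy, scipy, OpenCV 4.12 (cv2) and the standard library are available. Lean on these libraries where they do the work, as an engineer would, in place of code of your own. Each camera call takes 0.05 s, during which the arm holds its last target.

## Working session

There is one attempt and no reset: what is moved stays moved. The work goes in short steps, Python scripts to look and compute and a shell command to move; the robot and the scene stay as the last step left them, time stands still between calls to the robot, and variables do not carry over. Pictures are saved under pics/ and viewed, and the job is handed in when it is done.

```bash
mkdir -p pics; ls
cat > h.py <<'E'
import numpy as np,cv2
from plant import telemetry, imaging, ticket, finder, ctrl
def cam(n):
    d=imaging.read_camera(n); return d
def K(d):
    f=210/np.tan(np.radians(d["vfov"])/2); return np.array([[f,0,d["cx"]],[0,f,d["cy"]],[0,0,1.]])
def proj(d,P): return cv2.projectPoints(np.array(P,float).reshape(-1,3),np.array(d["rvec"],float),np.array(d["tvec"],float),K(d),None)[0].reshape(-1,2)
def ray(d,u,v):
    R=cv2.Rodrigues(np.array(d["rvec"],float))[0]; t=np.array(d["tvec"],float).ravel()
    return -R.T@t, R.T@np.linalg.inv(K(d))@np.array([u,v,1.])
def onz(d,u,v,z):
    c,r=ray(d,u,v); return c+r*(z-c[2])/r[2]
def save(d,n): cv2.imwrite("pics/"+n,d["pixels"][...,::-1])
E
python3 - <<'E'
from h import *
print(ctrl.grip_point_offset, telemetry.get_state())
for n in("top","side"):
    d=cam(n); save(d,n+"0.png"); print(n,d["shot"],{k:d[k] for k in("vfov","cx","cy","rvec","tvec")}, [k for k in d])
    print(ray(d,280,210))
    for l in["dispenser","shaft","lips","tin_a","round_tin","tin_lid","mug","plate"]:
        try:
            for o in finder.pinpoint(l,d)[:3]: print(l,"pin",o["location"],round(o["confidence"],2))
        except Exception as e: print(l,e)
        if l not in("shaft","lips"):
            for o in finder.masks_of(l,d)[:3]: print(l,"mask",o["extent"],round(o["confidence"],2))
E
```

```text
pics
0.0187 {'time': 0.0, 'qpos': array([-1.34702775e+00,  2.87171931e-01,  1.57820364e+00, -1.72378912e-05,
        1.27857886e+00, -1.49991960e-01]), 'dq': array([-0.0011044 , -0.00156105, -0.00142283,  0.00167243, -0.00072861,
        0.0010641 ]), 'joint_efforts': array([-1.54649420e-03, -4.05980122e+01, -2.92625624e+01, -1.69993809e-04,
        5.86485170e-03, -4.33283617e-06]), 'eef_pos': array([ 0.24633501, -0.62773268,  0.22992857]), 'tcp_rot': array([ 9.82587496e-01,  1.85796713e-01, -5.17961501e-05, -1.17978170e-03]), 'contact_force': array([0.50713079, 0.24700915, 0.92363787]), 'wrist_torque': array([ 0.02705579, -0.0268453 ,  0.03459538]), 'opening': 1.0019428797879062}
top 1 {'vfov': 43.1719632389088, 'cx': 279.74083428716904, 'cy': 196.30047384523257, 'rvec': array([ 2.11865402, -2.18114514,  0.15810785]), 'tvec': array([-0.06340015,  0.6184144 ,  1.34759299])} ['pixels', 'vfov', 'cx', 'cy', 'rvec', 'tvec', 'shot']
(array([ 0.4196876 , -0.07159382,  1.42168895]), array([ 0.11573453, -0.00675784, -0.9935926 ]))
dispenser pin [219.6, 268.4] 0.53
dispenser mask [251.5, 200
[... 872 characters left out ...]
6302722]), array([ 0.44840095, -0.62067708, -0.64333366]))
dispenser pin [242.6, 279.2] 0.66
dispenser mask [257.3, 227.4, 303.6, 258.0] 0.72
lips pin [219.0, 277.7] 0.56
tin_a pin [320.4, 218.2] 0.85
tin_a pin [209.5, 331.7] 0.53
tin_a mask [322.8, 197.9, 347.9, 215.8] 0.67
tin_a mask [202.1, 304.6, 236.5, 329.3] 0.65
round_tin pin [217.6, 275.8] 0.68
round_tin pin [292.1, 156.3] 0.6
round_tin mask [125.1, 257.6, 183.4, 313.2] 0.56
tin_lid pin [183.0, 280.1] 0.93
tin_lid mask [261.8, 166.3, 306.4, 197.8] 0.91
mug pin [174.0, 369.9] 0.69
mug mask [349.1, 145.2, 385.3, 182.7] 0.81
plate it knows: dispenser, lips, mug, round_tin, shaft, tin, tin_lid
plate mask [275.6, 227.3, 283.3, 235.9] 0.38
```

View pics/top0.png

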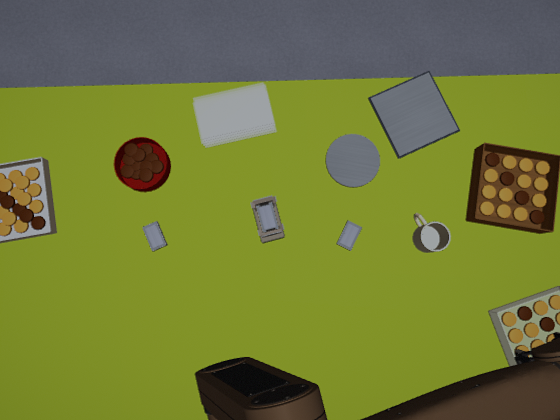

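View pics/side0.png

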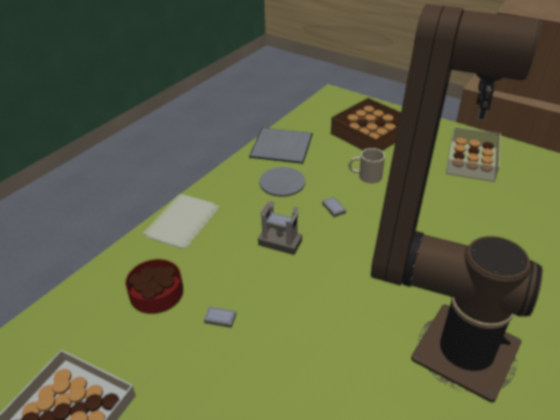

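Run:
```python
from h import *
a=cv2.imread("pics/top0.png"); b=cv2.imread("pics/side0.png")
f=lambda im,x0,y0,w,h,s:cv2.resize(im[y0:y0+h,x0:x0+w],None,fx=s,fy=s,interpolation=cv2.INTER_CUBIC)
cv2.imwrite("pics/c1.png",f(a,235,190,65,65,9)); cv2.imwrite("pics/c2.png",f(b,245,190,75,75,8))
cv2.imwrite("pics/c3.png",np.hstack([f(a,135,210,45,50,8),f(a,325,210,45,50,8)]))
cv2.imwrite("pics/c4.png",np.hstack([f(b,195,300,48,35,8),f(b,312,190,48,35,8)]))
```

```text
(no output)
```

View crops.

The top view shows the dispenser at about (268,220), the tins at (155,236) and (349,235), the red tin at (142,164), the lid at (352,161) and the mug at (431,237). In the side view the dispenser is at (280,228) and the tins are at (220,317) and (334,207).

View pics/c1.png

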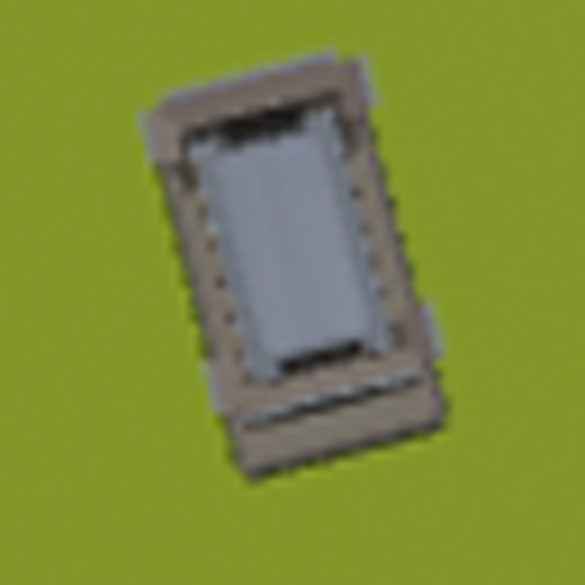

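View pics/c2.png

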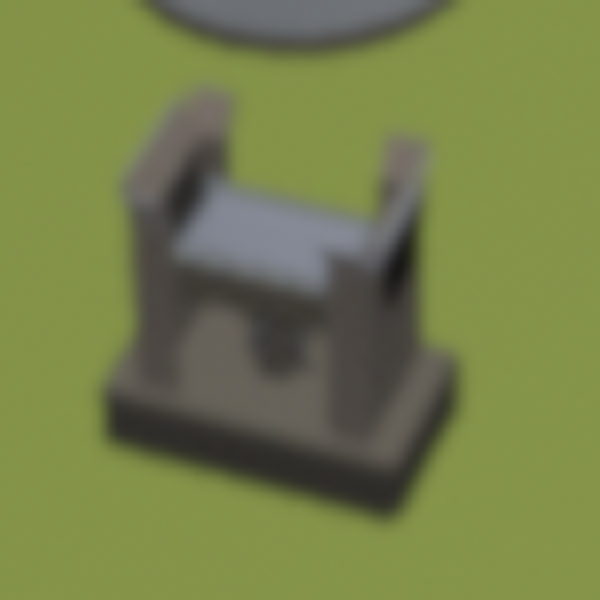

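View pics/c3.png

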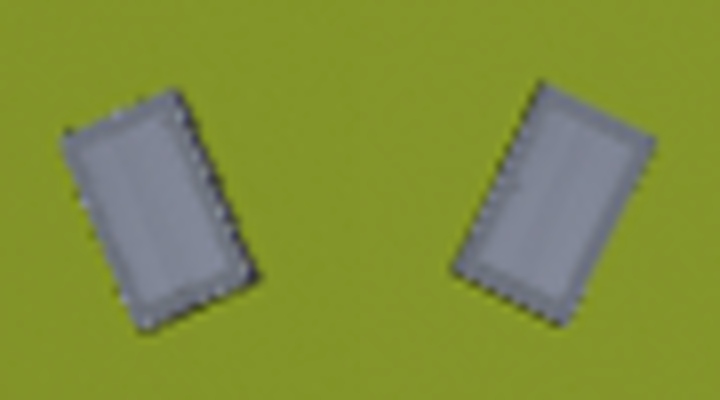

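View pics/c4.png

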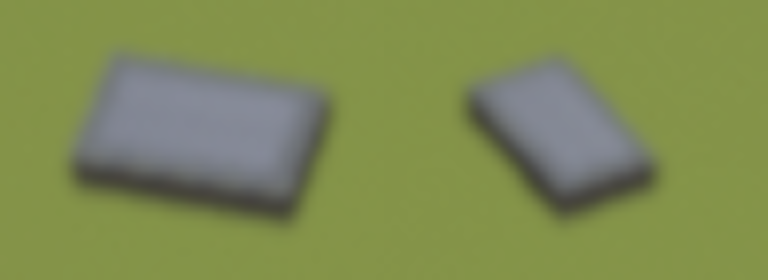

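```bash
cat > fit.py <<'E'
from h import *
from scipy.optimize import minimize
def box(x,y,yaw,z0,L,W,Hh):
    c,s=np.cos(yaw),np.sin(yaw); P=[]
    for sx in(-1,1):
        for sy in(-1,1):
            for z in(z0,z0+Hh):
                a,b=sx*L/2,sy*W/2; P.append([x+c*a-s*b,y+s*a+c*b,z])
    return np.array(P)
S=16
def hullmask(d,P,x0,y0,w,h):
    p=proj(d,P); q=((p-[x0-.5,y0-.5])*S*1.0)
    hull=cv2.convexHull(q.astype(np.float32)).reshape(-1,2)
    m=np.zeros((h*S,w*S),np.float32); cv2.fillPoly(m,[np.round(hull*16).astype(np.int32)],1.0,shift=4)
    return m.reshape(h,S,w,S).mean((1,3))
def softmask(d,x0,y0,w,h):
    im=d["pixels"][y0:y0+h,x0:x0+w].astype(float)
    # greenness: g-b relative to green bg
    g=(im[...,1]-im[...,2]); bg=np.median(np.r_[g[0],g[-1],g[:,0],g[:,-1]])
    return np.clip(1-g/bg,0,1)
def fit(d,ext,x,y,yaw,z0,L,W,Hh):
    x0,y0,w,h=ext; m=softmask(d,*ext)
    f=lambda p:((hullmask(d,box(p[0],p[1],p[2],z0,L,W,Hh),*ext)-m)**2).sum()
    best=None
    for dy in np.radians([-20,-10,0,10,20]):
        r=minimize(f,[x,y,yaw+dy],method="Nelder-Mead",options=dict(initial_simplex=np.array([[x,y,yaw+dy],[x+.01,y,yaw+dy],[x,y+.01,yaw+dy],[x,y,yaw+dy+.15]]),xatol=1e-5,fatol=1e-4))
        if best is None or r.fun<best.fun: best=r
    return best.x,best.fun
E
python3 - <<'E'
from fit import *
t=cam("top"); s=cam("side")
for n,pt,ps,ex,es,yaw in(("L",(155,236),(220,317),(135,212,42,48),(197,302,46,32),.35),("R",(349,235),(334,207),(328,214,42,44),(316,191,38,32),-.45)):
    X=onz(t,*pt,.008); print(n,X)
    print(" top",fit(t,ex,X[0],X[1],yaw,0,.070,.042,.016))
    X=onz(s,*ps,.008)
    print(" side",fit(s,es,X[0],X[1],yaw,0,.070,.042,.016))
# dispenser foot via side corners (crop c2 scale 8, origin 245,190)
for u,v in((108,435),(385,515),(455,415)): print("foot bottom",onz(s,245+u/8-.5,190+v/8-.5,0))
for u,v in((108,385),(385,470),(455,355)): print("foot top",onz(s,245+u/8-.5,190+v/8-.5,.03))
# tin in head from top crop (scale 9, origin 235,190)
for h in(.087,.099,.111):
    print(h,[onz(t,235+u/9-.45,190+v/9-.45,h)[:2].round(4) for u,v in((200,150),(325,120),(375,345),(255,375))])
for u,v in((228,415),(247,478),(445,420)): print("top foot",onz(t,235+u/9-.45,190+v/9-.45,0.03)[:2])
E
```

```text
L [0.52439355 0.25322379 0.008     ]
 top (array([0.52521408, 0.25491388, 0.39448002]), np.float64(2.448458426937318))
 side (array([0.5257324 , 0.24948276, 0.37836191]), np.float64(14.787675214301217))
R [ 0.51204421 -0.26296564  0.008     ]
 top (array([ 0.51174135, -0.2622628 , -0.49452369]), np.float64(1.2568100352757507))
 side (array([ 0.51229482, -0.26916875, -0.51131531]), np.float64(9.714571538628473))
foot bottom [ 0.60768057 -0.01543947  0.        ]
foot bottom [ 0.50475672 -0.037541    0.        ]
foot bottom [ 0.51250461 -0.0929987   0.        ]
foot top [ 0.60284049 -0.01098781  0.03      ]
foot top [ 0.49985704 -0.03027785  0.03      ]
foot top [ 0.51202511 -0.09167485  0.03      ]
0.087 [array([ 0.5865, -0.0221]), array([ 0.594 , -0.0575]), array([ 0.5301, -0.0698]), array([ 0.5227, -0.036 ])]
0.099 [array([ 0.585 , -0.0226]), array([ 0.5924, -0.0577]), array([ 0.5291, -0.0698]), array([ 0.5218, -0.0364])]
0.111 [array([ 0.5835, -0.023 ]), array([ 0.5909, -0.0578]), array([ 0.5281, -0.0698]), array([ 0.5208, -0.0367])]
top foot [ 0.51566717 -0.02637869]
top foot [ 0.49720967 -0.03145899]
top foot [ 0.51237582 -0.08949409]
```

Run:
```python
from fit import *
t=cam("top"); s=cam("side")
def ov(d,P,ex,sc=10):
    x0,y0,w,h=ex; im=cv2.resize(d["pixels"][y0:y0+h,x0:x0+w][...,::-1],None,fx=sc,fy=sc,interpolation=cv2.INTER_NEAREST)
    m=(softmask(d,*ex)*255).astype(np.uint8); m=cv2.cvtColor(cv2.resize(m,None,fx=sc,fy=sc,interpolation=cv2.INTER_NEAREST),cv2.COLOR_GRAY2BGR)
    for p,c in P:
        q=cv2.convexHull(((proj(d,p)-[x0-.5,y0-.5])*sc).astype(np.float32)).astype(int)
        for I in(im,m): cv2.polylines(I,[q],True,c,1)
    return np.hstack([im,m])
B=lambda v:box(*v,0,.07,.042,.016)
tl,sl=B((.5252,.2549,.394)),B((.5257,.2495,.378)); tr,sr=B((.5117,-.2623,-.4945)),B((.5123,-.2692,-.511))
cv2.imwrite("pics/o1.png",ov(s,[(tl,(0,0,255)),(sl,(255,0,0))],(197,302,38,30)))
cv2.imwrite("pics/o2.png",ov(s,[(tr,(0,0,255)),(sr,(255,0,0))],(316,191,38,30)))
cv2.imwrite("pics/o3.png",ov(t,[(tl,(0,0,255)),(sl,(255,0,0))],(135,212,38,44)))
```

```text
(no output)
```

View pics/o1.png

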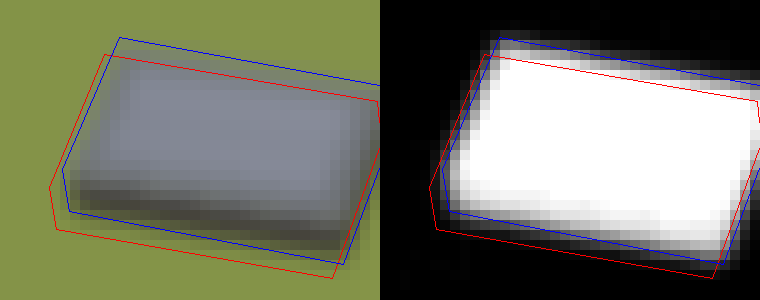

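View pics/o2.png

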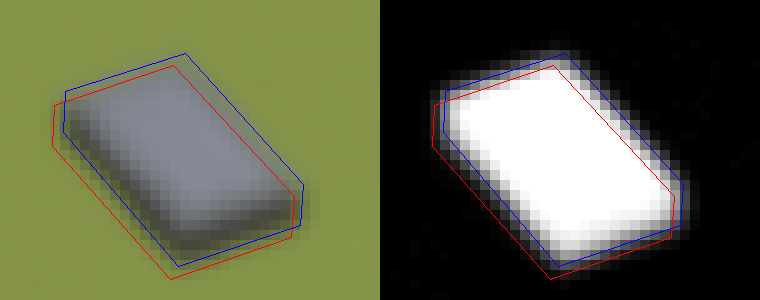

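View pics/o3.png

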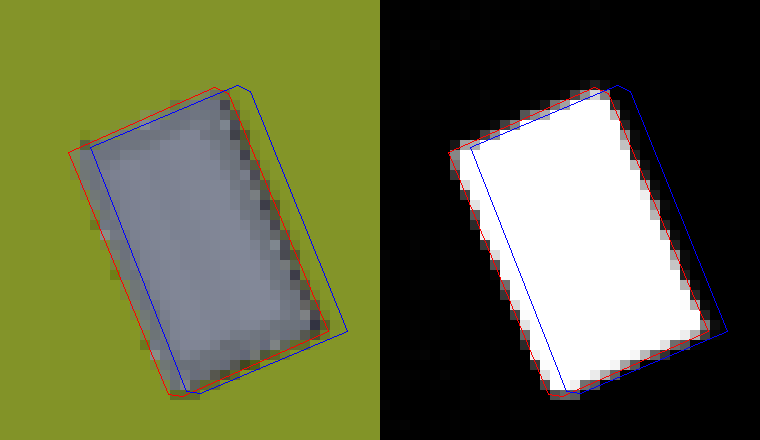

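```bash
cat >> h.py <<'E'
from scipy.spatial.transform import Rotation as Ro
def goal(x,y,z,yaw,st=None):
    """row numbers to reach TCP pose pointing down with tool x at yaw"""
    st=st or telemetry.get_state()
    R0=Ro.from_quat(st["tcp_rot"]); 
    Rg=Ro.from_matrix(np.array([[np.cos(yaw),np.sin(yaw),0],[np.sin(yaw),-np.cos(yaw),0],[0,0,-1]]))
    sh=R0.inv().apply(np.array([x,y,z])-st["eef_pos"])/.15
    tr=(R0.inv()*Rg).as_rotvec()/(np.pi/2)
    X=R0.as_matrix()[:,0]; print("now",st["eef_pos"].round(4),"yaw",round(np.arctan2(X[1],X[0]),4),"F",st["contact_force"].round(1),"op",round(st["opening"],3),"t",st["time"])
    print("row",sh.round(4),tr.round(4)); return sh,tr
E
python3 -c "
from h import *
goal(.512,-.265,.10,1.077)"
```

```text
now [ 0.2465 -0.6284  0.2313] yaw 0.3738 F [ 0.3 -0.2 -0.2] op 0.999 t 1.6
row [ 2.5324 -1.6088  0.8755] [-0.     -0.     -0.4477]
```

```bash
python3 -m crank '[[0.3,-0.2,0,0,0,-0.09,1],[0.6,-0.4,0,0,0,-0.18,1],[0.9,-0.57,0,0,0,-0.27,1],[1,-0.64,0,0,0,-0.36,1],[1,-0.64,0,0,0,-0.447,1],[1,-0.64,0,0,0,-0.447,1]]'; python3 -c "
from h import *
goal(.512,-.265,.10,1.077)"
```

```text
time: 2.2
eef_pos: [0.3518, -0.4834, 0.2316]
tcp_rot: [0.858, 0.513, -0.0, 0.0]
contact_force: [-0.5, -0.9, 0.1]
opening: 0.999
now [ 0.3518 -0.4834  0.2316] yaw 1.0777 F [-0.5 -0.9  0.1] op 0.999 t 2.2
row [1.7885 0.2509 0.8769] [0.0002 0.0003 0.0004]
```

```bash
python3 -m crank '[[0.3,0.04,0,0,0,0,1],[0.6,0.08,0,0,0,0,1],[0.9,0.12,0,0,0,0,1],[1,0.14,0,0,0,0,1]]'; python3 -m crank '[[0.3,0.04,0.2,0,0,0,1],[0.6,0.08,0.5,0,0,0,1],[0.788,0.11,0.77,0,0,0,1],[0.788,0.11,0.87,0,0,0,1],[0.788,0.11,0.87,0,0,0,1],[0.788,0.11,0.87,0,0,0,1]]'
python3 - <<'E'
from h import *
goal(.512,-.265,.001,1.077)
d=cam("top");save(d,"t1.png");d=cam("side");save(d,"s1.png")
a=cv2.imread("pics/s1.png")[140:260,260:410]; b=cv2.imread("pics/t1.png")[180:300,280:430]
cv2.imwrite("pics/z1.png",cv2.resize(np.hstack([a,b]),None,fx=2.6,fy=4*.65,interpolation=cv2.INTER_CUBIC))
E
```

```text
time: 2.6
eef_pos: [0.4421, -0.3599, 0.2314]
tcp_rot: [0.859, 0.512, 0.0, -0.0]
contact_force: [-0.5, -0.3, -0.5]
opening: 1.0
time: 3.2
eef_pos: [0.5113, -0.267, 0.101]
tcp_rot: [0.859, 0.512, -0.0, -0.0]
contact_force: [0.3, -0.5, 1.5]
opening: 1.004
now [ 0.5113 -0.267   0.101 ] yaw 1.0743 F [ 0.3 -0.5  1.5] op 1.004 t 3.2
row [ 0.0144 -0.0021  0.6668] [-0.0003  0.0003 -0.0017]
```

View pics/z1.png

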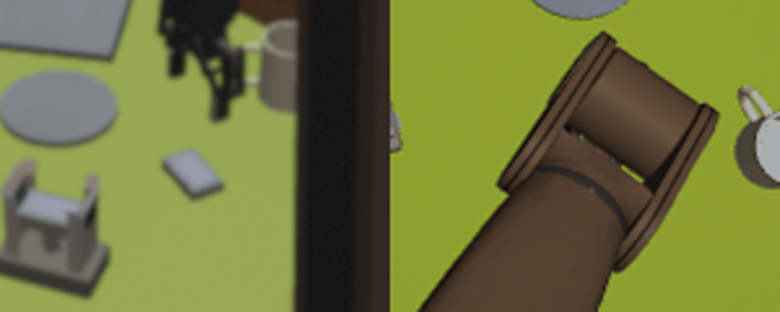

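```bash
python3 -m crank '[[0.012,0,0.2,0,0,0,1],[0.012,0,0.4,0,0,0,1],[0.012,0,0.55,0,0,0,1],[0.012,0,0.62,0,0,0,1],[0.012,0,0.655,0,0,0,1],[0.012,0,0.655,0,0,0,1]]'
python3 - <<'E'
from h import *
goal(.512,-.265,.001,1.077)
d=cam("side");save(d,"s2.png")
a=cv2.imread("pics/s2.png")[150:240,270:400]
cv2.imwrite("pics/z2.png",cv2.resize(a,None,fx=6,fy=6,interpolation=cv2.INTER_CUBIC))
E
```

```text
time: 3.9
eef_pos: [0.5128, -0.2654, 0.0036]
tcp_rot: [0.859, 0.512, 0.0, 0.001]
contact_force: [-0.1, 1.4, -0.1]
opening: 1.0
now [ 0.5128 -0.2654  0.0036] yaw 1.0751 F [-0.1  1.4 -0.1] op 1.0 t 3.9
row [-0.0001 -0.0062  0.0171] [ 0.001   0.0002 -0.0012]
```

View pics/z2.png

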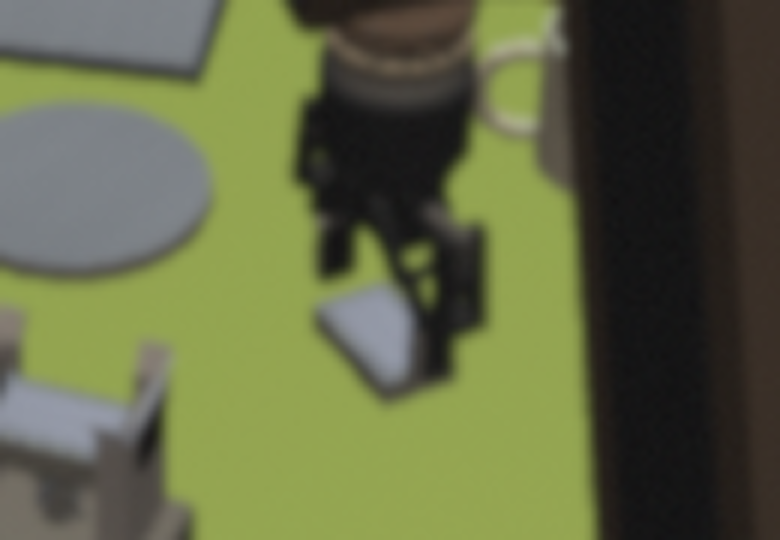

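```bash
python3 -m crank '[[0,-0.004,0.02,0,0,0,1],[0,-0.004,0.02,0,0,0,1],[0,-0.004,0.02,0,0,0,0.7],[0,-0.004,0.02,0,0,0,0.7],[0,-0.004,0.02,0,0,0,0.7],[0,-0.004,0.02,0,0,0,0.7],[0,-0.004,0.02,0,0,0,0.7],[0,-0.004,0.02,0,0,0,0.7]]' 20
python3 - <<'E'
from h import *
goal(.512,-.265,.001,1.077)
d=cam("side");save(d,"s3.png")
a=cv2.imread("pics/s3.png")[150:240,270:400]
cv2.imwrite("pics/z3.png",cv2.resize(a,None,fx=6,fy=6,interpolation=cv2.INTER_CUBIC))
E
```

```text
time: 4.75
eef_pos: [0.5122, -0.2643, 0.0002]
tcp_rot: [0.859, 0.512, 0.0, 0.0]
contact_force: [-0.9, 1.0, 5.4]
opening: 0.81
now [ 5.122e-01 -2.643e-01  2.000e-04] yaw 1.076 F [-0.9  1.   5.4] op 0.81 t 4.75
row [-0.0046  0.0011 -0.0052] [ 0.0005  0.     -0.0006]
```

View pics/z3.png

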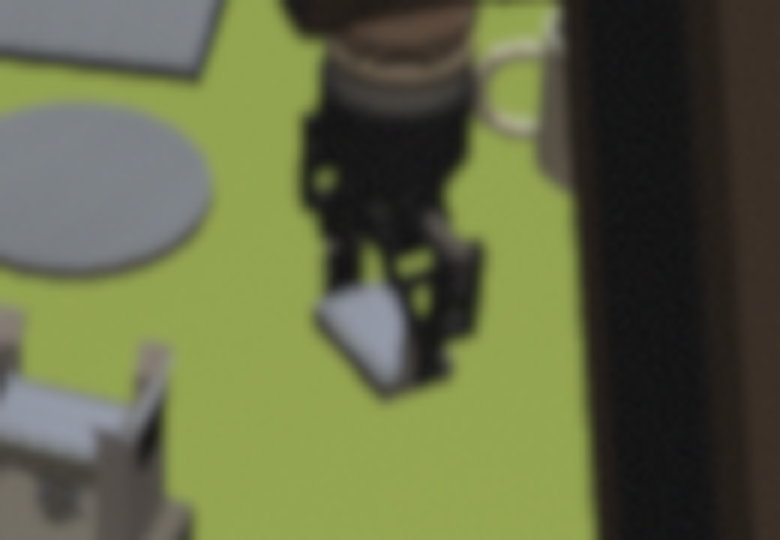

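```bash
python3 -m crank '[[0,0,0,0,0,0,1],[0,0,0,0,0,0,1],[0,0,0,0,0,0,1],[0,0,-0.15,0,0,0,1],[0,0,-0.25,0,0,0,1],[0,0,-0.25,0,0,0.095,1],[0,0,-0.25,0,0,0.19,1],[0,0,-0.25,0,0,0.285,1],[0,0,-0.25,0,0,0.38,1],[0,0,-0.25,0,0,0.475,1],[0,0,-0.25,0,0,0.57,1],[0,0,-0.25,0,0,0.665,1]]'
python3 -m crank '[[0,0,0,0,0,0.095,1],[0,0,0,0,0,0.19,1],[0,0,0,0,0,0.285,1],[0,0,0,0,0,0.335,1],[0,0,0,0,0,0.335,1]]'
python3 - <<'E'
from h import *
goal(.5122,-.2643,.001,1.076-np.pi/2)
E
```

```text
time: 6.0
eef_pos: [0.512, -0.2643, 0.0375]
tcp_rot: [1.0, 0.013, 0.0, 0.0]
contact_force: [-0.0, -0.7, -0.5]
opening: 0.999
time: 6.5
eef_pos: [0.512, -0.2643, 0.0375]
tcp_rot: [0.97, -0.245, 0.0, 0.0]
contact_force: [-0.3, 0.3, 0.1]
opening: 1.001
now [ 0.512  -0.2643  0.0375] yaw -0.4947 F [-0.3  0.3  0.1] op 1.001 t 6.5
row [ 0.0011 -0.0009  0.2431] [ 0.0001 -0.0005  0.    ]
```

```bash
python3 -m crank '[[0,0,0.12,0,0,0,1],[0,0,0.21,0,0,0,1],[0,0,0.235,0,0,0,1],[0,0,0.235,0,0,0,1],[0,0,0.235,0,0,0,0.4],[0,0,0.235,0,0,0,0.4],[0,0,0.235,0,0,0,0.4],[0,0,0.235,0,0,0,0.4],[0,0,0.235,0,0,0,0.4],[0,0,0.235,0,0,0,0.4]]' 20
python3 - <<'E'
from h import *
goal(.512,-.265,.001,1.077)
d=cam("side");save(d,"s4.png")
a=cv2.imread("pics/s4.png")[150:240,270:400]
cv2.imwrite("pics/z4.png",cv2.resize(a,None,fx=6,fy=6,interpolation=cv2.INTER_CUBIC))
E
```

```text
time: 7.5
eef_pos: [0.5124, -0.2646, 0.0026]
tcp_rot: [0.97, -0.245, 0.001, 0.0]
contact_force: [-0.3, -0.2, 4.7]
opening: 0.487
now [ 0.5124 -0.2646  0.0026] yaw -0.4948 F [-0.3 -0.2  4.7] op 0.487 t 7.5
row [-0.0008  0.0036  0.0109] [ 9.0000e-04 -6.0000e-04 -1.0006e+00]
```

View pics/z4.png

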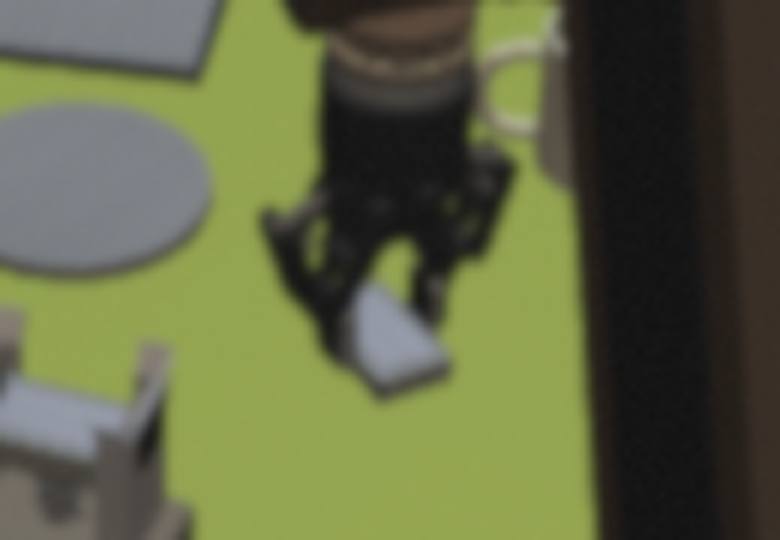

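```bash
python3 -m crank '[[0,0,0,0,0,0,1],[0,0,0,0,0,0,1],[0,0,0,0,0,0,1],[0,0,-0.3,0,0,0,1],[0,0,-0.6,0,0,-0.09,1],[0,0,-0.9,0,0,-0.18,1],[0,0,-1,0,0,-0.27,1],[0,0,-1,0,0,-0.36,1]]'
python3 - <<'E'
from h import *
goal(.52,-.12,.2,.7)
goal(.52,.03,.2,1.3)
E
```

```text
time: 8.35
eef_pos: [0.5137, -0.2655, 0.1562]
tcp_rot: [0.999, 0.038, 0.003, 0.002]
contact_force: [0.2, 0.1, -0.2]
opening: 0.998
now [ 0.5137 -0.2655  0.1562] yaw 0.0766 F [ 0.2  0.1 -0.2] op 0.998 t 8.35
row [ 0.1179 -0.9622 -0.2964] [ 0.0043 -0.0026 -0.3969]
now [ 0.5137 -0.2655  0.1562] yaw 0.0766 F [ 0.2  0.1 -0.2] op 0.998 t 8.35
row [ 0.1944 -1.9592 -0.301 ] [ 0.0051 -0.0012 -0.7789]
```

```bash
python3 -m crank '[[0.03,-0.3,-0.29,0,0,-0.09,1],[0.06,-0.6,-0.29,0,0,-0.18,1],[0.09,-0.9,-0.29,0,0,-0.27,1],[0.12,-1,-0.29,0,0,-0.36,1],[0.12,-1,-0.29,0,0,-0.40,1]]'
python3 - <<'E'
from h import *
goal(.525,.03,.2,1.3)
E
```

```text
time: 8.85
eef_pos: [0.5189, -0.1104, 0.1951]
tcp_rot: [0.938, 0.346, -0.0, -0.0]
contact_force: [0.4, -0.3, -0.4]
opening: 1.002
now [ 0.5189 -0.1104  0.1951] yaw 0.7066 F [ 0.4 -0.3 -0.4] op 1.002 t 8.85
row [ 0.6386 -0.6859 -0.0321] [-4.000e-04 -3.000e-04 -3.778e-01]
```

```bash
python3 -m crank '[[0.21,-0.23,0,0,0,-0.09,1],[0.42,-0.46,0,0,0,-0.18,1],[0.64,-0.69,0,0,0,-0.27,1],[0.85,-0.9,0,0,0,-0.36,1],[0.9,-0.97,0,0,0,-0.42,1],[0.9,-0.97,0,0,0,-0.42,1]]'
python3 - <<'E'
from h import *
goal(.5258,.2527,.1,1.96)
E
```

```text
time: 9.45
eef_pos: [0.5283, 0.087, 0.1948]
tcp_rot: [0.777, 0.63, -0.0, -0.0]
contact_force: [-0.2, -0.9, -0.2]
opening: 1.002
now [0.5283 0.087  0.1948] yaw 1.3622 F [-0.2 -0.9 -0.2] op 1.002 t 9.45
row [ 1.0774 -0.2442  0.6323] [-6.000e-04 -2.000e-04 -3.806e-01]
```

```bash
python3 -m crank '[[0.3,-0.07,0,0,0,-0.09,1],[0.6,-0.14,0,0,0,-0.18,1],[0.9,-0.21,0.2,0,0,-0.27,1],[1,-0.244,0.4,0,0,-0.36,1],[1,-0.244,0.63,0,0,-0.38,1],[1,-0.244,0.63,0,0,-0.38,1]]'
python3 - <<'E'
from fit import *
goal(.5258,.2527,.001,1.96)
t=cam("top");s=cam("side");save(t,"t5.png");save(s,"s5.png")
print("R top",fit(t,(328,214,42,44),.512,-.264,-.49,0,.07,.042,.016))
print("R side",fit(s,(316,191,38,32),.512,-.264,-.49,0,.07,.042,.016))
a=cv2.imread("pics/s5.png")[240:370,150:300]
cv2.imwrite("pics/z5.png",cv2.resize(a,None,fx=5,fy=4.6,interpolation=cv2.INTER_CUBIC))
E
```

```text
time: 10.05
eef_pos: [0.5206, 0.2377, 0.0949]
tcp_rot: [0.56, 0.829, -0.005, -0.004]
contact_force: [-0.4, 0.4, -1.0]
opening: 1.002
now [0.5206 0.2377 0.0949] yaw 1.9536 F [-0.4  0.4 -1. ] op 1.002 t 10.05
row [0.079  0.0771 0.6249] [-0.0077 -0.0008 -0.0041]
R top (array([ 0.51393488, -0.26199696, -0.49470628]), np.float64(1.2294120958859867))
R side (array([ 0.51871576, -0.27185725, -0.5285521 ]), np.float64(131.44387287707477))
```

View pics/t5.png

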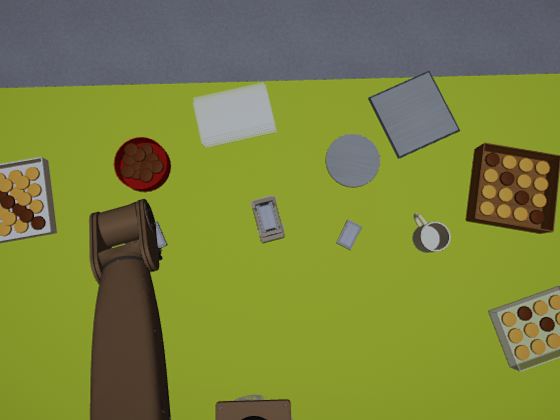

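View pics/z5.png

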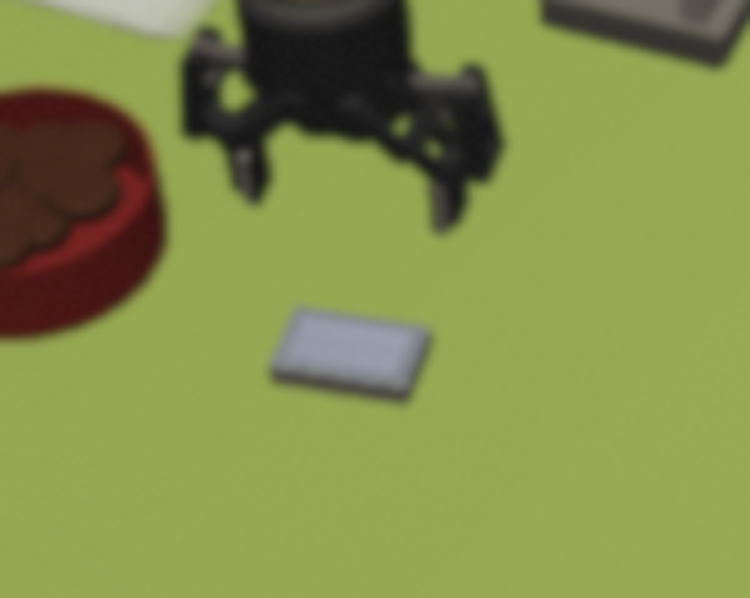

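Run:
```python
from h import *
goal(.5236,.2524,.001,1.965)
```

```text
now [0.5247 0.2382 0.1005] yaw 1.9524 F [0.7 0.1 0.2] op 0.995 t 10.15
row [0.0904 0.0299 0.6632] [-0.0012  0.     -0.008 ]
```

```bash
python3 -m crank '[[0.09,0.03,0,0,0,-0.008,1],[0.09,0.03,0.25,0,0,-0.008,1],[0.09,0.03,0.48,0,0,-0.008,1],[0.09,0.03,0.6,0,0,-0.008,1],[0.09,0.03,0.65,0,0,-0.008,1],[0.09,0.03,0.66,0,0,-0.008,1],[0.09,0.03,0.66,0,0,-0.008,1]]'
python3 - <<'E'
from fit import *
goal(.5236,.2524,.001,1.965)
s=cam("side");save(s,"s6.png")
a=cv2.imread("pics/s6.png")[240:370,150:300]
cv2.imwrite("pics/z6.png",cv2.resize(a,None,fx=5,fy=4.6,interpolation=cv2.INTER_CUBIC))
E
```

```text
time: 10.85
eef_pos: [0.5255, 0.2541, 0.0038]
tcp_rot: [0.554, 0.833, 0.001, 0.001]
contact_force: [1.0, 0.2, -0.1]
opening: 0.998
now [0.5255 0.2541 0.0038] yaw 1.9677 F [ 1.   0.2 -0.1] op 0.998 t 10.85
row [-0.0054 -0.0157  0.0185] [0.0022 0.0002 0.0017]
```

View pics/z6.png

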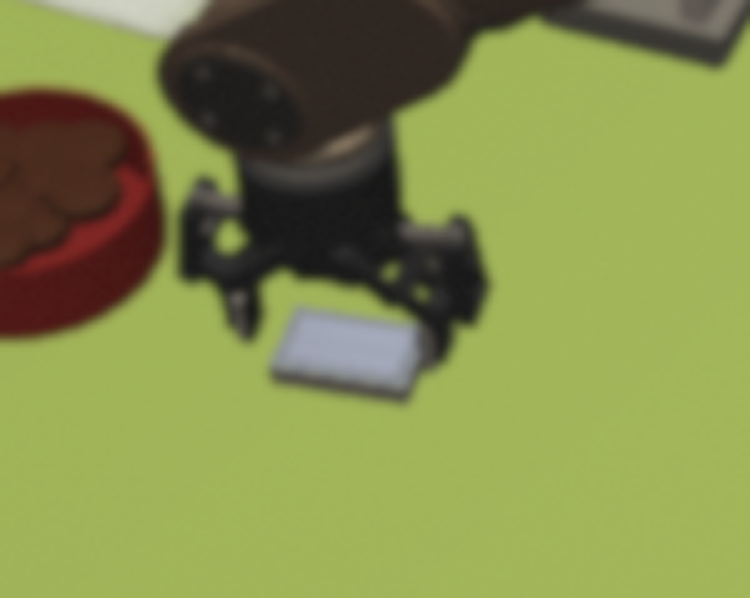

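```bash
python3 -m crank '[[-0.005,-0.016,0.005,0,0,0,1],[-0.005,-0.016,0.015,0,0,0,1],[-0.005,-0.016,0.015,0,0,0,0.7],[-0.005,-0.016,0.015,0,0,0,0.7],[-0.005,-0.016,0.015,0,0,0,0.7],[-0.005,-0.016,0.015,0,0,0,0.7],[-0.005,-0.016,0.015,0,0,0,0.7],[-0.005,-0.016,0.015,0,0,0,0.7]]' 20
python3 - <<'E'
from h import *
goal(.5236,.2524,.001,1.965)
E
python3 -m crank '[[0,0,0,0,0,0,1],[0,0,0,0,0,0,1],[0,0,0,0,0,0,1],[0,0,-0.15,0,0,0,1],[0,0,-0.25,0,0,0,1],[0,0,-0.25,0,0,0.095,1],[0,0,-0.25,0,0,0.19,1],[0,0,-0.25,0,0,0.285,1],[0,0,-0.25,0,0,0.38,1],[0,0,-0.25,0,0,0.475,1],[0,0,-0.25,0,0,0.57,1],[0,0,-0.25,0,0,0.665,1]]'
python3 -m crank '[[0,0,0,0,0,0.095,1],[0,0,0,0,0,0.19,1],[0,0,0,0,0,0.285,1],[0,0,0,0,0,0.335,1],[0,0,0,0,0,0.335,1]]'
python3 - <<'E'
from h import *
goal(.5236,.2524,.001,1.965-np.pi/2)
E
```

```text
time: 11.7
eef_pos: [0.5222, 0.252, 0.0001]
tcp_rot: [0.554, 0.833, 0.0, 0.0]
contact_force: [-0.2, 0.4, 4.6]
opening: 0.81
now [5.222e-01 2.520e-01 1.000e-04] yaw 1.9681 F [-0.2  0.4  4.6] op 0.81 t 11.7
row [-0.0013  0.0096 -0.0063] [0.0003 0.0001 0.002 ]
time: 12.9
eef_pos: [0.5221, 0.252, 0.0376]
tcp_rot: [0.897, 0.443, 0.0, 0.0]
contact_force: [0.2, -0.1, 0.0]
opening: 1.0
time: 13.4
eef_pos: [0.5221, 0.252, 0.0375]
tcp_rot: [0.98, 0.197, 0.0, -0.0]
contact_force: [0.9, 0.2, 1.1]
opening: 0.998
now [0.5221 0.252  0.0375] yaw 0.3976 F [0.9 0.2 1.1] op 0.998 t 13.4
row [0.0101 0.0013 0.2432] [ 0.0001 -0.0005  0.0021]
```

```bash
python3 -m crank '[[0,0,0.12,0,0,0,1],[0,0,0.21,0,0,0,1],[0,0,0.235,0,0,0,1],[0,0,0.235,0,0,0,1],[0,0,0.235,0,0,0,0.4],[0,0,0.235,0,0,0,0.4],[0,0,0.235,0,0,0,0.4],[0,0,0.235,0,0,0,0.4],[0,0,0.235,0,0,0,0.4],[0,0,0.235,0,0,0,0.4]]' 90
python3 - <<'E'
from fit import *
goal(.5236,.2524,.001,1.965-np.pi/2)
E
```

```text
time: 14.4
eef_pos: [0.5229, 0.2522, 0.003]
tcp_rot: [0.98, 0.197, 0.001, -0.0]
contact_force: [-0.1, -0.4, 6.5]
opening: 0.463
now [0.5229 0.2522 0.003 ] yaw 0.3974 F [-0.1 -0.4  6.5] op 0.463 t 14.4
row [0.0049 0.0009 0.0137] [ 0.0001 -0.0014  0.002 ]
```

```bash
cat > disp.py <<'E'
from fit import *
def cor(P,c): return P-np.array([c[0],c[1],0])
CT=np.array([-.0016,-.0025]); CS=np.array([-.0022,.0044])
def pris(xr,yr,z0,xr2,yr2,z1):
    return np.array([[x,y,z0] for x in xr for y in yr]+[[x,y,z1] for x in xr2 for y in yr2])
def parts(H,a1,b1,a2,b2):
    P=[pris((-.056,.056),(-.032,.032),0,(-.056,.056),(-.032,.032),.03)]
    for s in(-1,1):
        for q in ((-1,1),):
            P.append(pris((s*.028,s*a1),(-b1,b1),.03,(s*.028,s*a1),(-b1,b1),.104+H))
            P.append(pris((s*.028,s*a1),(-b1,b1),.104+H,(s*.028,s*a2),(-b2,b2),.118+H))
    P.append(pris((-.035,.035),(-.021,.021),.065+H,(-.035,.035),(-.021,.021),.087+H))
    return P
def place(P,x,y,yaw):
    c,s=np.cos(yaw),np.sin(yaw); return np.c_[x+c*P[:,0]-s*P[:,1],y+s*P[:,0]+c*P[:,1],P[:,2]]
def render(d,p,ext,c):
    m=0
    for Q in parts(*p[3:8]): m=np.maximum(m,hullmask(d,cor(place(Q,*p[:3]),c),*ext))
    return m
def run(t,s,et=(244,192,48,58),es=(250,195,62,70)):
    mt=softmask(t,*et); ms=cv2.GaussianBlur(softmask(s,*es),(0,0),.01)
    def f(p,wt=1,ws=1): return wt*((render(t,p,et,CT)-mt)**2).sum()+ws*((render(s,p,es,CS)-ms)**2).sum()
    return f
E
python3 - <<'E'
import disp; from disp import *
disp.S=4; import fit; fit.S=6
t=cam("top"); s=cam("side"); save(t,"t7.png"); save(s,"s7.png")
f=run(t,s)
for H0 in(.004,.014,.022):
    p0=np.array([.556,-.05,.216,H0,.043,.027,.047,.033])
    sim=np.vstack([p0]+[p0+np.eye(8)[i]*v for i,v in enumerate([.006,.006,.05,.006,.003,.003,.003,.003])])
    r=minimize(f,p0,method="Nelder-Mead",options=dict(initial_simplex=sim,maxiter=500,xatol=1e-5,fatol=1e-3))
    print(r.x.round(4),r.fun, f(r.x,1,0),f(r.x,0,1))
p=r.x
def ov(d,ex,c,sc=8):
    x0,y0,w,h=ex; im=cv2.resize(d["pixels"][y0:y0+h,x0:x0+w][...,::-1],None,fx=sc,fy=sc,interpolation=cv2.INTER_NEAREST)
    for Q in parts(*p[3:8]):
        q=cv2.convexHull(((proj(d,cor(place(Q,*p[:3]),c))-[x0-.5,y0-.5])*sc).astype(np.float32)).astype(int); cv2.polylines(im,[q],True,(0,0,255),1)
    cv2.imwrite
    return im
cv2.imwrite("pics/d1.png",ov(t,(244,192,48,58),CT)); cv2.imwrite("pics/d2.png",ov(s,(250,195,62,70),CS))
E
```

```text
[ 0.5614 -0.0503  0.1964  0.0572  0.0475  0.032   0.0426  0.0093] 820.8055557246834 150.61533042293922 670.1902253017441
[ 0.57   -0.0486  0.1897  0.0673  0.0693  0.029   0.0659 -0.0063] 634.2546733297897 167.48456365295436 466.7701096768353
[ 0.5598 -0.0501  0.1924  0.0444  0.0452  0.0324  0.0426  0.03  ] 818.7509984790036 79.10761402459134 739.6433844544122
```

View pics/d1.png

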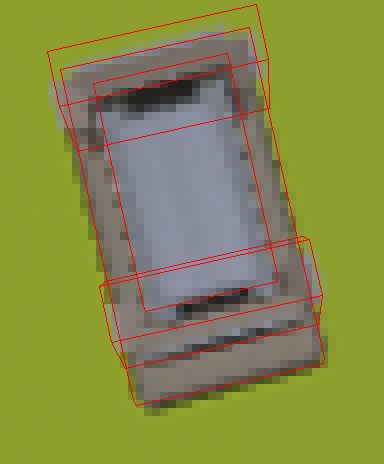

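View pics/d2.png

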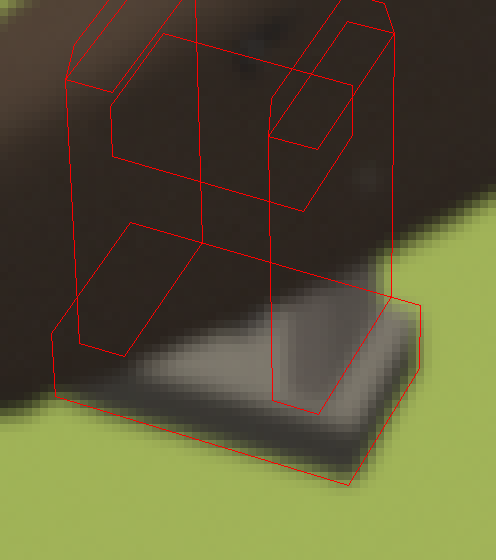

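```bash
cat > d2.py <<'E'
import disp; from disp import *
import fit; fit.S=6
t=cam("top"); s=cam("side"); s["pixels"]=cv2.imread("pics/side0.png")[...,::-1]; t["pixels"]=cv2.imread("pics/top0.png")[...,::-1]
f=run(t,s)
best=None
for H0 in(.004,.012,.022):
    p0=np.array([.556,-.05,.216,H0,.043,.027,.047,.033])
    sim=np.vstack([p0]+[p0+np.eye(8)[i]*v for i,v in enumerate([.006,.006,.05,.006,.003,.003,.003,.003])])
    r=minimize(f,p0,method="Nelder-Mead",options=dict(initial_simplex=sim,maxiter=500,xatol=1e-5,fatol=1e-3))
    print(r.x.round(4),r.fun, f(r.x,1,0),f(r.x,0,1))
    if best is None or r.fun<best.fun: best=r
p=best.x
def ov(d,ex,c,sc=8):
    x0,y0,w,h=ex; im=cv2.resize(d["pixels"][y0:y0+h,x0:x0+w][...,::-1],None,fx=sc,fy=sc,interpolation=cv2.INTER_NEAREST)
    for Q in parts(*p[3:8]):
        q=cv2.convexHull(((proj(d,cor(place(Q,*p[:3]),c))-[x0-.5,y0-.5])*sc).astype(np.float32)).astype(int); cv2.polylines(im,[q],True,(0,0,255),1)
    return im
a=ov(t,(244,192,48,58),CT); b=ov(s,(250,195,50,70),CS)
a=cv2.copyMakeBorder(a,0,560-464,0,0,cv2.BORDER_CONSTANT); cv2.imwrite("pics/d3.png",np.hstack([a,b]))
E
python3 d2.py
```

```text
[ 5.583e-01 -4.970e-02  2.375e-01  1.000e-04  4.100e-02  2.950e-02
  4.550e-02  3.240e-02] 97.22829931738437 13.249742819463911 83.97855649792047
[ 0.5586 -0.0497  0.2228 -0.0007  0.041   0.0286  0.0453  0.0321] 98.61772315222592 13.93981477368334 84.67790837854258
[ 0.5584 -0.0497  0.2372 -0.0012  0.0406  0.0298  0.0457  0.0325] 97.7793588989638 13.523919726545671 84.25543917241814
```

View pics/d3.png

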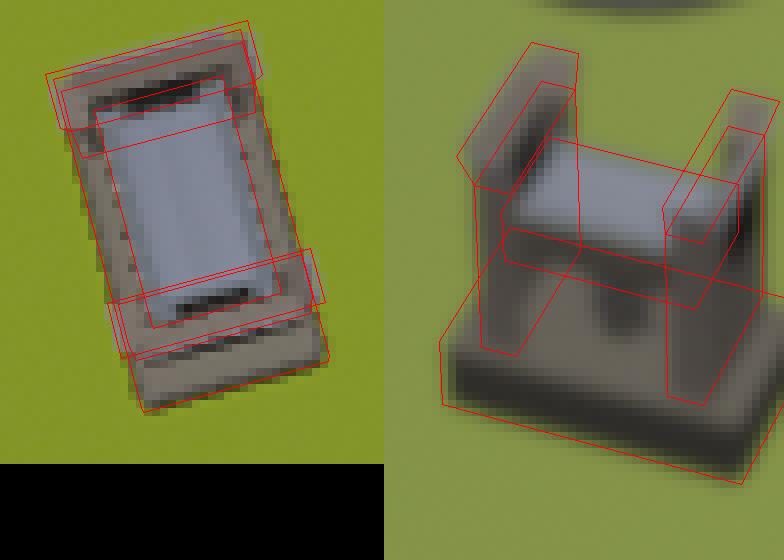

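```bash
cat >> d2.py <<'E'
print("top only")
for H0 in(0,.008,.016):
    g=lambda q:f(np.r_[q[:3],H0,q[3:]],1,0)
    for y0 in(.2,.25):
        p0=np.array([.5575,-.0495,y0,.041,.029,.0455,.0325])
        sim=np.vstack([p0]+[p0+np.eye(7)[i]*v for i,v in enumerate([.004,.004,.03,.002,.002,.002,.002])])
        r=minimize(g,p0,method="Nelder-Mead",options=dict(initial_simplex=sim,maxiter=500,xatol=1e-5,fatol=1e-3)); print(H0,r.x.round(4),r.fun)
E
python3 d2.py | sed -n '/top/,$p'
```

```text
top only
0 [ 0.5585 -0.0493  0.2337  0.0407  0.0286  0.0452  0.0322] 12.060442252034816
0 [ 0.5586 -0.0492  0.2287  0.0428  0.0293  0.0453  0.0321] 11.923096642894656
0.008 [ 0.5583 -0.0492  0.229   0.0422  0.0293  0.0443  0.0321] 12.220936321764594
0.008 [ 0.5581 -0.0494  0.2333  0.0429  0.0291  0.0447  0.0322] 12.126285979003045
0.016 [ 0.5578 -0.0495  0.2312  0.0429  0.0294  0.0438  0.0319] 13.59233533763118
0.016 [ 0.558  -0.0494  0.2334  0.0438  0.0298  0.0438  0.0321] 12.86599788889138
```

```bash
python3 -m crank '[[0,0,-0.15,0,0,0,0.4],[0,0,-0.4,0,0,0,0.4],[0,0,-0.7,0,0,0,0.4],[0,0,-1,0,0,0,0.4],[0,0,-1,0,0,0,0.4]]'
python3 - <<'E'
from h import *
goal(.54,.1,.22,.3)
goal(.5583,-.0493,.22,.231)
E
```

```text
time: 15.2
eef_pos: [0.5261, 0.2533, 0.1597]
tcp_rot: [0.98, 0.197, 0.007, -0.001]
contact_force: [1.6, 0.1, 0.2]
opening: 0.465
now [0.5261 0.2533 0.1597] yaw 0.3976 F [1.6 0.1 0.2] op 0.465 t 15.2
row [-0.3046  0.9785 -0.4049] [ 0.0007 -0.009   0.0621]
now [0.5261 0.2533 0.1597] yaw 0.3976 F [1.6 0.1 0.2] op 0.465 t 15.2
row [-0.5775  1.9434 -0.4071] [ 0.0003 -0.0091  0.106 ]
```

```bash
python3 -m crank '[[-0.06,0.2,-0.2,0,0,0.02,0.4],[-0.15,0.5,-0.36,0,0,0.04,0.4],[-0.24,0.8,-0.41,0,0,0.06,0.4],[-0.3,1,-0.44,0,0,0.08,0.4],[-0.3,1,-0.44,0,0,0.106,0.4]]'
python3 - <<'E'
from h import *
goal(.5583,-.0493,.22,.231)
E
```

```text
time: 15.7
eef_pos: [0.5388, 0.0926, 0.2177]
tcp_rot: [0.994, 0.112, 0.0, 0.001]
contact_force: [-0.1, 0.6, -0.9]
opening: 0.466
now [0.5388 0.0926 0.2177] yaw 0.2248 F [-0.1  0.6 -0.9] op 0.466 t 15.7
row [-0.0843  0.9514 -0.014 ] [ 0.0008 -0.0001 -0.004 ]
```

```bash
python3 -m crank '[[-0.02,0.25,0,0,0,-0.004,0.4],[-0.05,0.5,0,0,0,-0.004,0.4],[-0.07,0.75,0,0,0,-0.004,0.4],[-0.084,0.9,0,0,0,-0.004,0.4],[-0.084,0.951,0,0,0,-0.004,0.4],[-0.084,0.951,0,0,0,-0.004,0.4],[-0.084,0.951,0,0,0,-0.004,0.4]]'
python3 - <<'E'
from h import *
goal(.5583,-.0493,.128,.231)
d=cam("side");save(d,"s8.png")
a=cv2.imread("pics/s8.png")[150:270,220:360]
cv2.imwrite("pics/z8.png",cv2.resize(a,None,fx=5,fy=5,interpolation=cv2.INTER_CUBIC))
E
```

```text
time: 16.4
eef_pos: [0.5584, -0.0446, 0.2171]
tcp_rot: [0.993, 0.119, -0.001, -0.001]
contact_force: [-0.6, -0.1, -0.3]
opening: 0.46
now [ 0.5584 -0.0446  0.2171] yaw 0.2376 F [-0.6 -0.1 -0.3] op 0.46 t 16.4
row [-0.0071  0.0309  0.5938] [-0.0008  0.0007  0.0042]
```

View pics/z8.png

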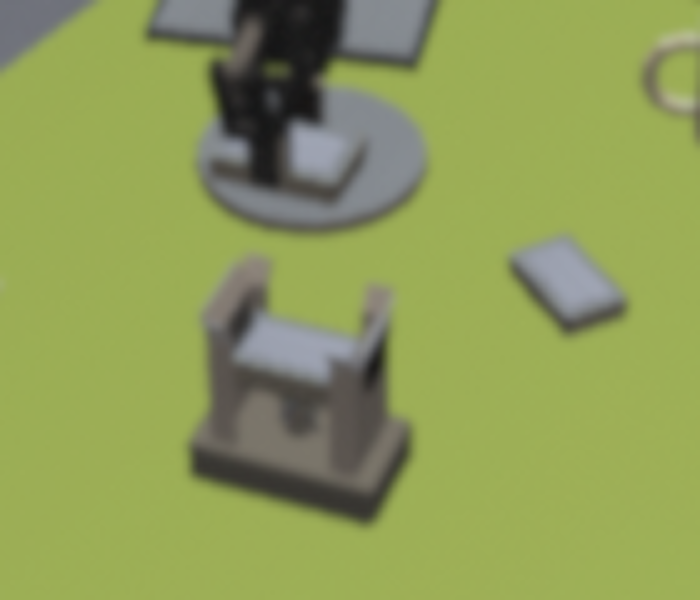

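```bash
python3 -m crank '[[-0.007,0.03,0.2,0,0,0.004,0.4],[-0.007,0.03,0.4,0,0,0.004,0.4],[-0.007,0.03,0.5,0,0,0.004,0.4],[-0.007,0.03,0.5,0,0,0.004,0.4],[-0.007,0.03,0.5,0,0,0.004,0.4]]'
python3 - <<'E'
from fit import *
goal(.5583,-.0493,.128,.231)
d=cam("side");save(d,"s9.png"); t=cam("top"); save(t,"t9.png")
a=cv2.imread("pics/s9.png")[180:265,240:340]
cv2.imwrite("pics/z9.png",cv2.resize(a,None,fx=7,fy=7,interpolation=cv2.INTER_CUBIC))
b=cv2.imread("pics/t9.png")[180:265,220:320]
cv2.imwrite("pics/z9t.png",cv2.resize(b,None,fx=7,fy=7,interpolation=cv2.INTER_CUBIC))
E
```

```text
time: 16.95
eef_pos: [0.5593, -0.0496, 0.1435]
tcp_rot: [0.993, 0.116, 0.0, 0.0]
contact_force: [0.4, -0.1, -0.6]
opening: 0.463
now [ 0.5593 -0.0496  0.1435] yaw 0.2318 F [ 0.4 -0.1 -0.6] op 0.463 t 16.95
row [-0.0059 -0.0037  0.1036] [ 0.0002 -0.0004  0.0005]
```

View pics/z9.png

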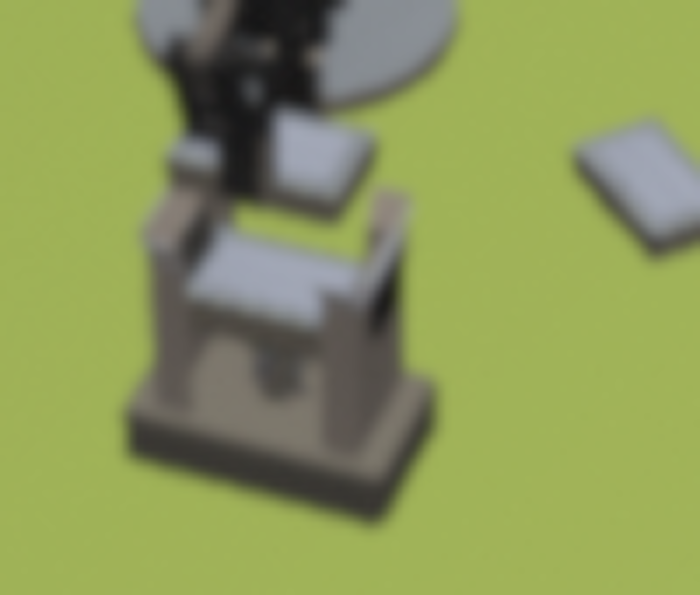

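View pics/z9t.png

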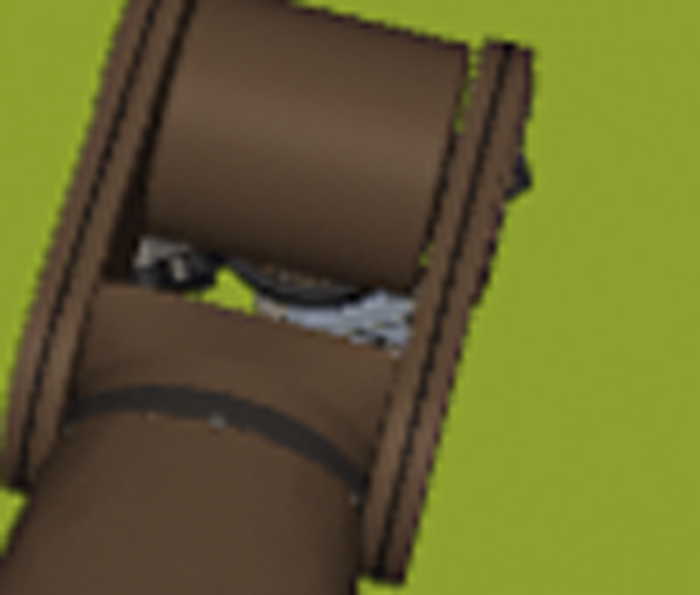

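Run:
```python
from disp import *
s=cam("side")
ex=(240,180,100,85);sc=8
x0,y0,w,h=ex; im=cv2.resize(s["pixels"][y0:y0+h,x0:x0+w][...,::-1],None,fx=sc,fy=sc,interpolation=cv2.INTER_CUBIC)
def dr(P,c,col):
    q=cv2.convexHull(((proj(s,cor(P,c))-[x0-.5,y0-.5])*sc).astype(np.float32)).astype(int); cv2.polylines(im,[q],True,col,1)
dr(box(.5593,-.0496,.2318,.1405,.07,.042,.016),CS,(0,0,255))
dr(box(.512,-.2645,-.4948,0,.07,.042,.016),CS,(0,0,255))
for H,c in((0,(255,0,0)),(.006,(255,255,0))): dr(box(.5583,-.0493,.231,.071+H,.07,.042,.016),CS,c)
dr(box(.5583,-.0493,.231,0,.112,.064,.03),CS,(255,0,255))
cv2.imwrite("pics/e1.png",im)
```

```text
(no output)
```

View pics/e1.png

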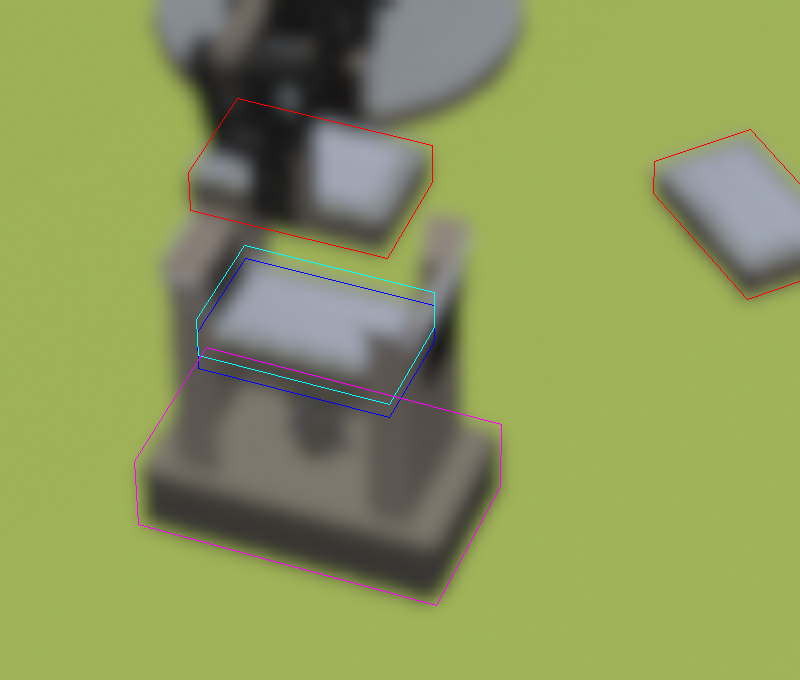

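```bash
python3 -m crank '[[-0.005,-0.003,0.04,0,0,0,0.4],[-0.005,-0.003,0.08,0,0,0,0.4],[-0.005,-0.003,0.105,0,0,0,0.4],[-0.005,-0.003,0.13,0,0,0,0.4],[-0.005,-0.003,0.15,0,0,0,0.4],[-0.005,-0.003,0.15,0,0,0,0.4]]'
python3 - <<'E'
from h import *
goal(.5583,-.0493,.112,.231); print(telemetry.get_state()["wrist_torque"].round(2))
E
```

```text
time: 17.7
eef_pos: [0.5576, -0.0498, 0.1196]
tcp_rot: [0.993, 0.115, -0.001, -0.0]
contact_force: [0.0, -0.4, -0.6]
opening: 0.464
now [ 0.5576 -0.0498  0.1196] yaw 0.2308 F [ 0.  -0.4 -0.6] op 0.464 t 17.7
row [ 0.0053 -0.0024  0.0507] [-0.0004  0.0007 -0.0001]
[-0.03 -0.    0.03]
```

```bash
python3 -m crank '[[0.003,-0.001,0.015,0,0,0,0.4],[0.003,-0.001,0.03,0,0,0,0.4],[0.003,-0.001,0.045,0,0,0,0.4],[0.003,-0.001,0.045,0,0,0,0.4]]'
python3 -m crank '[[0,0,0.012,0,0,0,0.4],[0,0,0.025,0,0,0,0.4],[0,0,0.025,0,0,0,0.4]]'
python3 - <<'E'
from h import *
goal(.5583,-.0493,.106,.231); print(telemetry.get_state()["wrist_torque"].round(2))
E
```

```text
time: 18.1
eef_pos: [0.5581, -0.0496, 0.1131]
tcp_rot: [0.993, 0.115, -0.0, -0.0]
contact_force: [0.0, -0.1, -0.7]
opening: 0.465
time: 18.4
eef_pos: [0.5582, -0.0496, 0.1095]
tcp_rot: [0.993, 0.115, -0.0, -0.0]
contact_force: [-0.7, 0.2, 0.1]
opening: 0.465
now [ 0.5582 -0.0496  0.1095] yaw 0.2308 F [-0.7  0.2  0.1] op 0.465 t 18.4
row [ 0.0014 -0.0018  0.0231] [-0.0002  0.0004 -0.0001]
[-0.01  0.01 -0.03]
```

```bash
for i in 1 2; do python3 -m crank '[[0,0,0.01,0,0,0,0.4],[0,0,0.02,0,0,0,0.4],[0,0,0.02,0,0,0,0.4]]' | egrep 'eef|force'; done
```

```text
eef_pos: [0.5582, -0.0497, 0.1068]
contact_force: [-1.4, -0.1, 0.5]
eef_pos: [0.5581, -0.05, 0.1045]
contact_force: [-3.3, -0.9, 4.6]
```

```bash
python3 -m crank '[[-0.007,0,0,0,0,0,0.4],[-0.007,0,0,0,0,0,0.4]]' | egrep 'eef|force';python3 -m crank '[[0,0,0.01,0,0,0,0.4],[0,0,0.01,0,0,0,0.4]]' | egrep 'eef|force'
python3 - <<'E'
from h import *
goal(.5583,-.0493,.106,.231); print(telemetry.get_state()["wrist_torque"].round(2))
E
```

```text
eef_pos: [0.5577, -0.0501, 0.1044]
contact_force: [-1.7, -0.9, 4.0]
eef_pos: [0.5581, -0.0501, 0.1035]
contact_force: [-2.9, -0.8, 5.9]
now [ 0.5581 -0.0501  0.1035] yaw 0.2308 F [-2.9 -0.8  5.9] op 0.465 t 19.4
row [ 0.0025 -0.0051 -0.0169] [ 0.0005 -0.001  -0.0001]
[-0.04  0.34 -0.02]
```

```bash
python3 -m crank '[[-0.006,0,0.005,0,0,0,0.4],[-0.006,0,0.005,0,0,0,0.4]]' | egrep 'eef|force';python3 -m crank '[[0,0,0.01,0,0,0,0.4],[0,0,0.01,0,0,0,0.4]]' | egrep 'eef|force';python3 -m crank '[[0,0,0.01,0,0,0,0.4],[0,0,0.01,0,0,0,0.4]]' | egrep 'eef|force|open'
```

```text
eef_pos: [0.5581, -0.0502, 0.1034]
contact_force: [-0.8, 0.2, 7.8]
eef_pos: [0.5585, -0.0502, 0.1025]
contact_force: [-1.7, 0.6, 8.2]
eef_pos: [0.5589, -0.0503, 0.1015]
contact_force: [-2.2, 0.3, 10.6]
opening: 0.464
```

```bash
for i in 1 2 3; do python3 -m crank '[[-0.003,0,0.01,0,0,0,0.4],[-0.003,0,0.01,0,0,0,0.4]]' | egrep 'eef|force|open'; done
python3 - <<'E'
from h import *
goal(.5583,-.0493,.106,.231); print(telemetry.get_state()["wrist_torque"].round(2))
d=cam("side");save(d,"s10.png")
a=cv2.imread("pics/s10.png")[180:265,240:340]
cv2.imwrite("pics/z10.png",cv2.resize(a,None,fx=7,fy=7,interpolation=cv2.INTER_CUBIC))
E
```

```text
eef_pos: [0.5589, -0.0505, 0.1005]
contact_force: [-2.2, 0.4, 12.4]
opening: 0.466
eef_pos: [0.5588, -0.0508, 0.0993]
contact_force: [-1.5, 0.3, 11.5]
opening: 0.463
eef_pos: [0.5587, -0.0509, 0.0981]
contact_force: [-1.2, -0.5, 12.1]
opening: 0.461
now [ 0.5587 -0.0509  0.0981] yaw 0.2306 F [-1.2 -0.5 12.1] op 0.461 t 20.6
row [ 0.0001 -0.0111 -0.0527] [ 0.0021 -0.0052 -0.0002]
[ 0.15  0.02 -0.01]
```

View pics/z10.png

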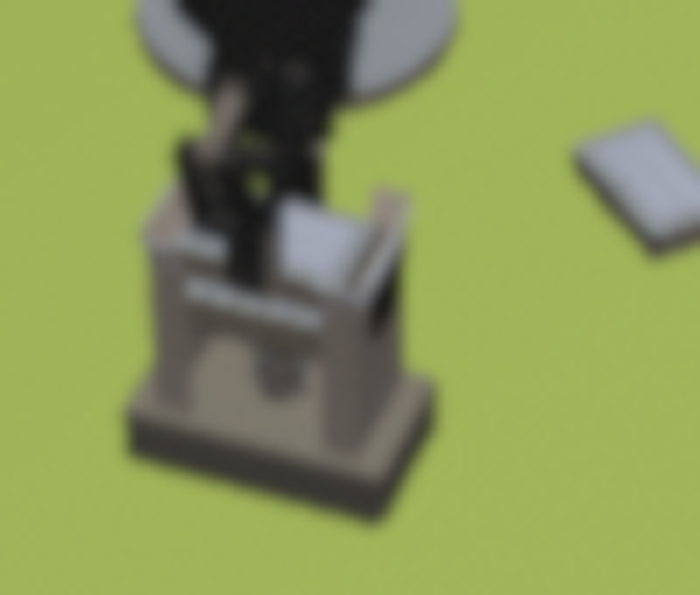

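```bash
for i in 1 2 3 4; do python3 -m crank '[[0,0,0.008,0,0,0,0.4],[0,0,0.016,0,0,0,0.4]]' | egrep 'eef|force'; done
python3 - <<'E'
from h import *
goal(.5583,-.0493,.106,.231); print(telemetry.get_state()["wrist_torque"].round(2))
d=cam("side");save(d,"s11.png")
a=cv2.imread("pics/s11.png")[180:265,240:340]
cv2.imwrite("pics/z11.png",cv2.resize(a,None,fx=7,fy=7,interpolation=cv2.INTER_CUBIC))
E
```

```text
eef_pos: [0.5594, -0.051, 0.0964]
contact_force: [-0.0, 1.6, 15.1]
eef_pos: [0.5584, -0.0512, 0.0923]
contact_force: [1.5, -1.9, 6.2]
eef_pos: [0.5583, -0.0512, 0.0898]
contact_force: [0.2, -0.8, 8.8]
eef_pos: [0.5583, -0.0513, 0.0874]
contact_force: [1.0, -0.2, 10.5]
now [ 0.5583 -0.0513  0.0874] yaw 0.2307 F [ 1.  -0.2 10.5] op 0.466 t 21.45
row [ 0.0039 -0.0122 -0.1238] [ 0.0023 -0.0043 -0.0002]
[-0.14  0.05 -0.02]
```

View pics/z11.png

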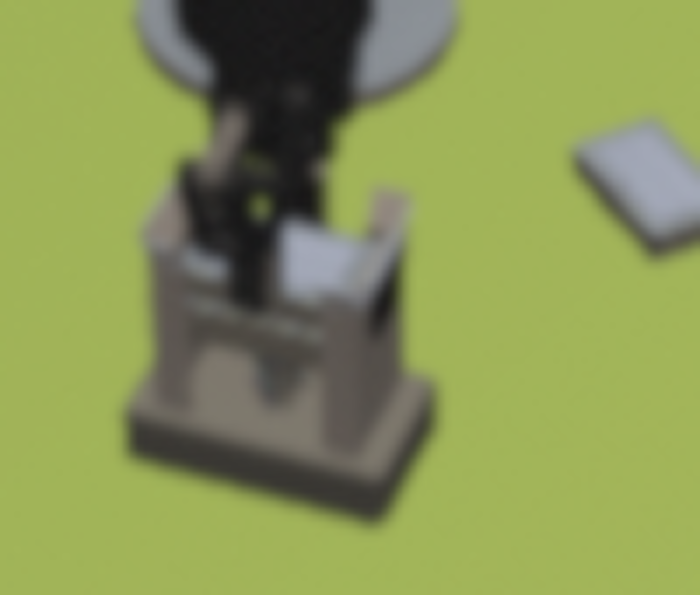

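```bash
for i in 1 2 3 ; do python3 -m crank '[[0,0,0.008,0,0,0,0.4],[0,0,0.016,0,0,0,0.4]]' | egrep 'eef|force'; done; for i in 1 2 3 ; do python3 -m crank '[[0,0,0.007,0,0,0,0.4]]' | egrep 'eef|force'; done
```

```text
eef_pos: [0.5583, -0.0513, 0.0851]
contact_force: [-0.2, -1.5, 9.7]
eef_pos: [0.5583, -0.0513, 0.0827]
contact_force: [-0.4, -0.6, 11.0]
eef_pos: [0.5583, -0.0513, 0.0804]
contact_force: [-0.8, -1.1, 11.1]
eef_pos: [0.5583, -0.0513, 0.0794]
contact_force: [-0.2, 0.2, 11.6]
eef_pos: [0.5583, -0.0513, 0.0784]
contact_force: [-0.9, 0.0, 12.0]
eef_pos: [0.5583, -0.0513, 0.0774]
contact_force: [-1.2, 0.5, 11.3]
```

```bash
for i in 1 2 3 4; do python3 -m crank '[[0,0,0.005,0,0,0,0.4]]' | egrep 'eef|force'; done
```

```text
eef_pos: [0.5582, -0.0512, 0.0758]
contact_force: [2.7, -0.9, 4.6]
eef_pos: [0.5581, -0.0512, 0.0746]
contact_force: [2.9, -1.2, 5.4]
eef_pos: [0.5576, -0.051, 0.0734]
contact_force: [3.5, -0.2, 5.5]
eef_pos: [0.5568, -0.0508, 0.072]
contact_force: [3.2, -1.8, 5.1]
```

```bash
python3 -m crank '[[0.007,0,-0.013,0,0,0,0.4],[0.007,0,-0.024,0,0,0,0.4],[0.007,0,-0.024,0,0,0,0.4]]' | egrep 'eef|force';  python3 - <<'E'
from h import *
d=cam("side");save(d,"s12.png")
a=cv2.imread("pics/s12.png")[180:265,240:340]
cv2.imwrite("pics/z12.png",cv2.resize(a,None,fx=7,fy=7,interpolation=cv2.INTER_CUBIC))
E
```

```text
eef_pos: [0.5564, -0.0505, 0.075]
contact_force: [1.9, -3.1, 4.4]
```

View pics/z12.png

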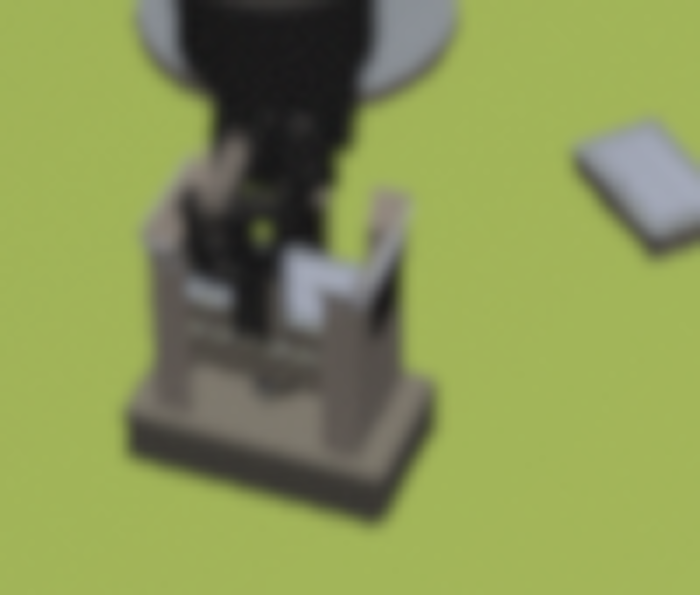

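```bash
python3 -m crank '[[0,0,0,0,0,0,0.6],[0,0,0,0,0,0,0.8],[0,0,0,0,0,0,1],[0,0,0,0,0,0,1],[0,0,0,0,0,0,1]]' | egrep 'eef|force|open'; python3 -m crank '[[0,0,-0.1,0,0,0,1],[0,0,-0.3,0,0,0,1],[0,0,-0.6,0,0,0,1],[0,0,-0.9,0,0,0,1],[0,0,-1,0,0,0,1]]' | egrep 'eef|force|open'
python3 - <<'E'
from h import *
d=cam("side");save(d,"s13.png")
a=cv2.imread("pics/s13.png")[180:265,240:340]
cv2.imwrite("pics/z13.png",cv2.resize(a,None,fx=7,fy=7,interpolation=cv2.INTER_CUBIC))
goal(.5123,-.2645,.22,-.4948); goal(.535,-.155,.2,-.15)
E
```

```text
eef_pos: [0.5556, -0.0498, 0.0741]
contact_force: [0.3, -0.5, -1.2]
opening: 1.001
eef_pos: [0.5589, -0.0508, 0.2324]
contact_force: [0.6, 0.3, 0.0]
opening: 0.996
now [ 0.5592 -0.0509  0.2328] yaw 0.2311 F [0.4 0.2 1.8] op 1.004 t 24.2
row [-0.6317  1.3141  0.0864] [ 0.0011 -0.0079  0.4621]
now [ 0.5592 -0.0509  0.2328] yaw 0.2311 F [0.4 0.2 1.8] op 1.004 t 24.2
row [-0.3186  0.6374  0.2191] [ 0.0024 -0.0075  0.2426]
```

View pics/z13.png

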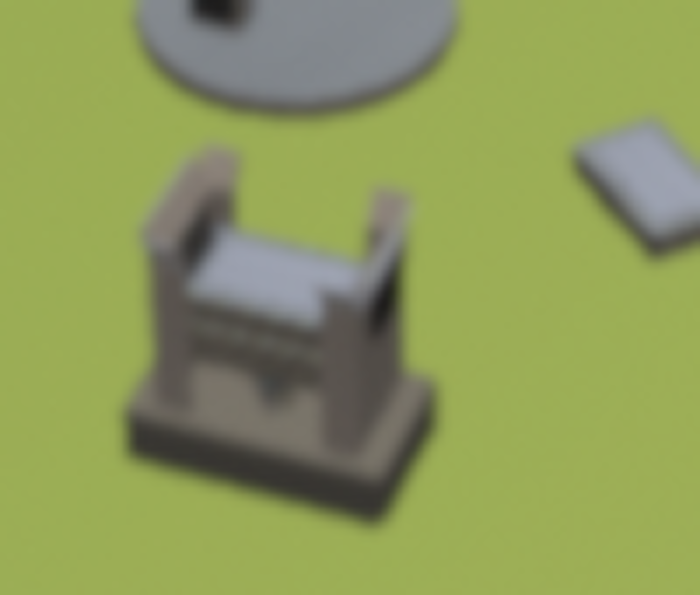

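```bash
python3 -m crank '[[-0.1,0.2,0,0,0,0.09,1],[-0.23,0.5,0,0,0,0.18,1],[-0.37,0.8,0.1,0,0,0.27,1],[-0.48,1,0.2,0,0,0.36,1],[-0.48,1,0.3,0,0,0.45,1],[-0.48,1,0.3,0,0,0.462,1]]' | egrep 'eef|force|open'
python3 - <<'E'
from h import *
goal(.5123,-.2645,.06,-.4948)
E
```

```text
eef_pos: [0.5179, -0.2124, 0.1757]
contact_force: [-0.3, 0.2, 0.4]
opening: 0.998
now [ 0.5179 -0.2124  0.1757] yaw -0.498 F [-0.3  0.2  0.4] op 0.998 t 24.8
row [0.1391 0.3233 0.7701] [-0.0005  0.0049 -0.0021]
```

```bash
python3 -m crank '[[0.09,0.21,0.2,0,0.005,-0.002,1],[0.139,0.323,0.45,0,0.005,-0.002,1],[0.139,0.323,0.7,0,0.005,-0.002,1],[0.139,0.323,0.77,0,0.005,-0.002,1],[0.139,0.323,0.77,0,0.005,-0.002,1]]' | egrep 'eef|force|open'
python3 - <<'E'
from h import *
goal(.5123,-.2645,.0025,-.4948)
E
```

```text
eef_pos: [0.5147, -0.2634, 0.0623]
contact_force: [0.2, -0.5, 0.1]
opening: 1.001
now [ 0.5147 -0.2634  0.0623] yaw -0.4893 F [ 0.2 -0.5  0.1] op 1.001 t 25.3
row [-0.0121  0.0141  0.3988] [-0.0006 -0.0019  0.0035]
```

```bash
python3 -m crank '[[-0.01,0.012,0,0,0,0,1],[-0.01,0.012,0,0,0,0,1]]' | egrep 'eef'
python3 - <<'E'
from h import *
goal(.5123,-.2645,.0025,-.4948)
E
```

```text
eef_pos: [0.5151, -0.2666, 0.0668]
now [ 0.5151 -0.2666  0.0668] yaw -0.4903 F [ 0.  -0.8 -0.1] op 1.001 t 25.5
row [-0.0283 -0.0042  0.4287] [ 0.0005 -0.0077  0.0028]
```

```bash
python3 -m crank '[[-0.028,-0.004,0.15,0,-0.004,0.003,1],[-0.028,-0.004,0.25,0,-0.004,0.003,1],[-0.028,-0.004,0.25,0,-0.004,0.003,1],[-0.028,-0.004,0.25,0,-0.004,0.003,1]]' | egrep 'eef'
python3 - <<'E'
from h import *
goal(.5123,-.2645,.0025,-.4948)
E
```

```text
eef_pos: [0.5107, -0.2638, 0.027]
now [ 0.5107 -0.2638  0.027 ] yaw -0.4961 F [-0.2 -0.4 -0.5] op 0.998 t 25.9
row [ 0.0116 -0.001   0.1637] [ 0.     -0.0012 -0.0008]
```

```bash
python3 -m crank '[[0.011,0,0.08,0,0,0,1],[0.011,0,0.15,0,0,0,1],[0.011,0,0.16,0,0,0,1],[0.011,0,0.16,0,0,0,1]]' | egrep 'eef|force|open';  python3 - <<'E'
from h import *
goal(.5123,-.2645,.0025,-.4948)
E
```

```text
eef_pos: [0.5114, -0.2641, 0.0017]
contact_force: [0.3, 0.2, -0.4]
opening: 0.998
now [ 0.5114 -0.2641  0.0017] yaw -0.4965 F [ 0.3  0.2 -0.4] op 0.998 t 26.3
row [ 0.0065 -0.0007 -0.0051] [-0.0002  0.0002 -0.0011]
```

```bash
python3 -m crank '[[0.006,0,-0.004,0,0,0,1],[0.006,0,-0.004,0,0,0,0.4],[0.006,0,-0.004,0,0,0,0.4],[0.006,0,-0.004,0,0,0,0.4],[0.006,0,-0.004,0,0,0,0.4],[0.006,0,-0.004,0,0,0,0.4],[0.006,0,-0.004,0,0,0,0.4]]' 90 | egrep 'eef|force|open';  python3 - <<'E'
from h import *
goal(.5123,-.2645,.0025,-.4948)
E
python3 -m crank '[[0,0,-0.15,0,0,0,0.4],[0,0,-0.4,0,0,0,0.4],[0,0,-0.7,0,0,0,0.4],[0,0,-1,0,0,0,0.4],[0,0,-1,0,0,0,0.4],[0,0,-1,0,0,0,0.4]]'
python3 - <<'E'
from h import *
goal(.53,-.15,.22,-.1)
E
```

```text
eef_pos: [0.5133, -0.2654, 0.0042]
contact_force: [-0.8, 0.6, 6.5]
opening: 0.461
now [ 0.5133 -0.2654  0.0042] yaw -0.4965 F [-0.8  0.6  6.5] op 0.461 t 27.0
row [-0.0089 -0.002   0.011 ] [ 0.0001 -0.002  -0.0011]
time: 27.6
eef_pos: [0.5128, -0.265, 0.1541]
tcp_rot: [0.969, -0.246, 0.002, 0.001]
contact_force: [-1.1, -0.5, -1.0]
opening: 0.46
now [ 0.5128 -0.265   0.1541] yaw -0.4964 F [-1.1 -0.5 -1. ] op 0.46 t 27.6
row [-0.2627 -0.7287 -0.4405] [ 0.0006 -0.0022 -0.2523]
```

```bash
python3 -m crank '[[-0.07,-0.18,-0.2,0,0,-0.08,0.4],[-0.16,-0.43,-0.4,0,0,-0.16,0.4],[-0.25,-0.7,-0.44,0,0,-0.24,0.4],[-0.33,-0.92,-0.44,0,0,-0.32,0.4],[-0.36,-1,-0.44,0,0,-0.40,0.4],[-0.36,-1,-0.44,0,0,-0.463,0.4],[-0.36,-1,-0.44,0,0,-0.463,0.4]]'
python3 - <<'E'
from h import *
goal(.5573,-.0497,.16,.231)
E
```

```text
time: 28.3
eef_pos: [0.535, -0.106, 0.216]
tcp_rot: [0.993, 0.116, -0.002, -0.001]
contact_force: [0.2, -0.2, -0.7]
opening: 0.462
now [ 0.535 -0.106  0.216] yaw 0.232 F [ 0.2 -0.2 -0.7] op 0.462 t 28.3
row [ 0.2319 -0.3302  0.3735] [-0.0013  0.0021  0.0006]
```

```bash
python3 -m crank '[[0.1,-0.15,0,0,0,-0.001,0.4],[0.2,-0.28,0,0,0,-0.001,0.4],[0.232,-0.33,0,0,0,-0.001,0.4],[0.232,-0.33,0.2,0,0,-0.001,0.4],[0.232,-0.33,0.37,0,0,-0.001,0.4],[0.232,-0.33,0.37,0,0,-0.001,0.4],[0.232,-0.33,0.37,0,0,-0.001,0.4]]' | egrep 'eef|force|open'
python3 - <<'E'
from h import *
goal(.5573,-.0497,.12,.231)
d=cam("side");save(d,"s14.png")
a=cv2.imread("pics/s14.png")[180:265,240:340]
cv2.imwrite("pics/z14.png",cv2.resize(a,None,fx=7,fy=7,interpolation=cv2.INTER_CUBIC))
E
```

```text
eef_pos: [0.5584, -0.0515, 0.1628]
contact_force: [0.0, 0.0, -0.5]
opening: 0.463
now [ 0.5584 -0.0515  0.1628] yaw 0.2311 F [ 0.   0.  -0.5] op 0.463 t 29.0
row [-0.0038 -0.0131  0.2855] [0.     0.0007 0.0001]
```

View pics/z14.png

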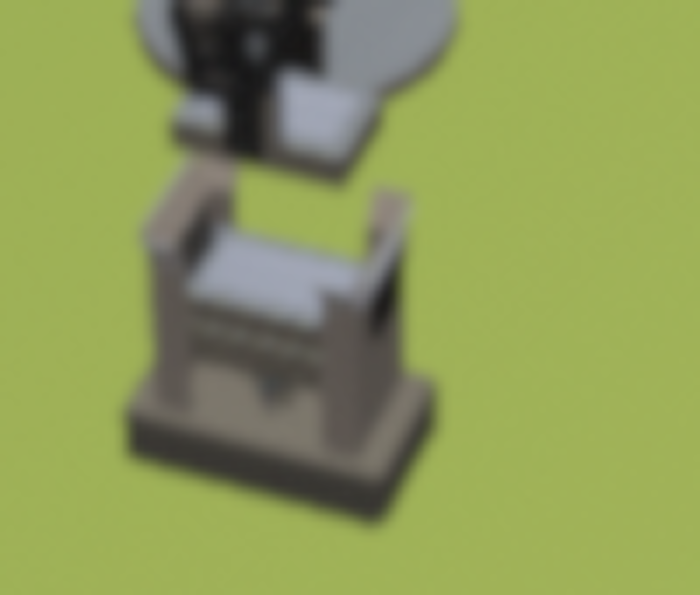

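```bash
python3 -m crank '[[-0.005,-0.012,0.07,0,0,0,0.4],[-0.005,-0.012,0.15,0,0,0,0.4],[-0.005,-0.012,0.22,0,0,0,0.4],[-0.005,-0.012,0.26,0,0,0,0.4],[-0.005,-0.012,0.28,0,0,0,0.4],[-0.005,-0.012,0.28,0,0,0,0.4]]' | egrep 'eef|force|open'
python3 - <<'E'
from h import *
goal(.5570,-.0499,.112,.231)
E
```

```text
eef_pos: [0.5576, -0.0494, 0.121]
contact_force: [0.4, -1.1, -0.4]
opening: 0.463
now [ 0.5576 -0.0494  0.121 ] yaw 0.2324 F [ 0.4 -1.1 -0.4] op 0.463 t 29.65
row [-0.0048  0.0022  0.0599] [ 0.0003 -0.0001  0.0009]
```

```bash
python3 -m crank '[[-0.004,0.002,0.02,0,0,0,0.4],[-0.004,0.002,0.04,0,0,0,0.4],[-0.004,0.002,0.06,0,0,0,0.4],[-0.004,0.002,0.06,0,0,0,0.4]]' | egrep 'eef|force|open'
for i in 1 2 3; do python3 -m crank '[[0,0,0.01,0,0,0,0.4],[0,0,0.02,0,0,0,0.4]]' | egrep 'eef|force'; done
```

```text
eef_pos: [0.5571, -0.0499, 0.1122]
contact_force: [0.3, 0.2, -0.7]
opening: 0.461
eef_pos: [0.5576, -0.05, 0.1098]
contact_force: [0.1, 0.1, -0.3]
eef_pos: [0.5577, -0.0499, 0.1068]
contact_force: [-0.8, -0.1, 1.0]
eef_pos: [0.5583, -0.05, 0.1054]
contact_force: [-2.5, 1.6, 9.4]
```

```bash
python3 -m crank '[[-0.007,0,0,0,0,0,0.4],[-0.007,0,0,0,0,0,0.4]]' | egrep 'eef|force'
for i in 1 2 3; do python3 -m crank '[[-0.002,0,0.01,0,0,0,0.4],[-0.002,0,0.01,0,0,0,0.4]]' | egrep 'eef|force'; done
python3 - <<'E'
from h import *
goal(.5570,-.0499,.112,.231); print(telemetry.get_state()["wrist_torque"].round(2))
E
```

```text
eef_pos: [0.558, -0.0502, 0.1053]
contact_force: [1.9, 1.4, 6.2]
eef_pos: [0.558, -0.0503, 0.1048]
contact_force: [-0.5, 2.4, 9.9]
eef_pos: [0.5582, -0.0505, 0.1039]
contact_force: [0.0, 1.9, 10.6]
eef_pos: [0.5582, -0.0508, 0.1028]
contact_force: [-0.5, 1.0, 11.6]
now [ 0.5582 -0.0508  0.1028] yaw 0.2323 F [-0.5  1.  11.6] op 0.463 t 31.45
row [-0.0061 -0.0077 -0.0613] [ 0.0023 -0.0044  0.0008]
[0.29 0.06 0.01]
```

```bash
for i in 1 2; do python3 -m crank '[[0,0,0.008,0,0,0,0.4],[0,0,0.014,0,0,0,0.4]]' | egrep 'eef|force'; done; for i in 1 2 3 4; do python3 -m crank '[[0,0,0.005,0,0,0,0.4]]' | egrep 'eef|force'; done
```

```text
eef_pos: [0.5588, -0.051, 0.1016]
contact_force: [-1.2, 0.9, 14.8]
eef_pos: [0.559, -0.0512, 0.0995]
contact_force: [-0.2, 0.6, 14.2]
eef_pos: [0.5591, -0.0513, 0.0988]
contact_force: [-0.2, 1.3, 16.0]
eef_pos: [0.5593, -0.0513, 0.0982]
contact_force: [-0.3, 1.5, 15.5]
eef_pos: [0.5595, -0.0513, 0.0978]
contact_force: [0.6, 0.9, 16.1]
eef_pos: [0.5597, -0.0513, 0.0973]
contact_force: [-0.3, 1.7, 17.5]
```

```bash
for i in 1 2 3 4 5 6; do python3 -m crank '[[0,0,0.005,0,0,0,0.4]]' | egrep 'eef|force'; done
python3 - <<'E'
from h import *
goal(.5570,-.0499,.112,.231); print(telemetry.get_state()["wrist_torque"].round(2))
d=cam("side");save(d,"s15.png")
a=cv2.imread("pics/s15.png")[180:265,240:340]
cv2.imwrite("pics/z15.png",cv2.resize(a,None,fx=7,fy=7,interpolation=cv2.INTER_CUBIC))
E
```

```text
eef_pos: [0.5598, -0.0512, 0.0968]
contact_force: [-0.7, 1.7, 13.6]
eef_pos: [0.5594, -0.0513, 0.0947]
contact_force: [4.1, -1.4, 2.3]
eef_pos: [0.5587, -0.0513, 0.0929]
contact_force: [2.3, 0.5, 10.5]
eef_pos: [0.5587, -0.0514, 0.0924]
contact_force: [1.3, 0.0, 11.2]
eef_pos: [0.5587, -0.0514, 0.0917]
contact_force: [1.6, -0.7, 10.4]
eef_pos: [0.5587, -0.0514, 0.0909]
contact_force: [0.6, -0.1, 10.9]
now [ 0.5587 -0.0514  0.0909] yaw 0.2322 F [ 0.6 -0.1 10.9] op 0.46 t 32.85
row [-0.0076 -0.0115 -0.1405] [ 0.0031 -0.005   0.0008]
[ 0.12 -0.15  0.04]
```

View pics/z15.png

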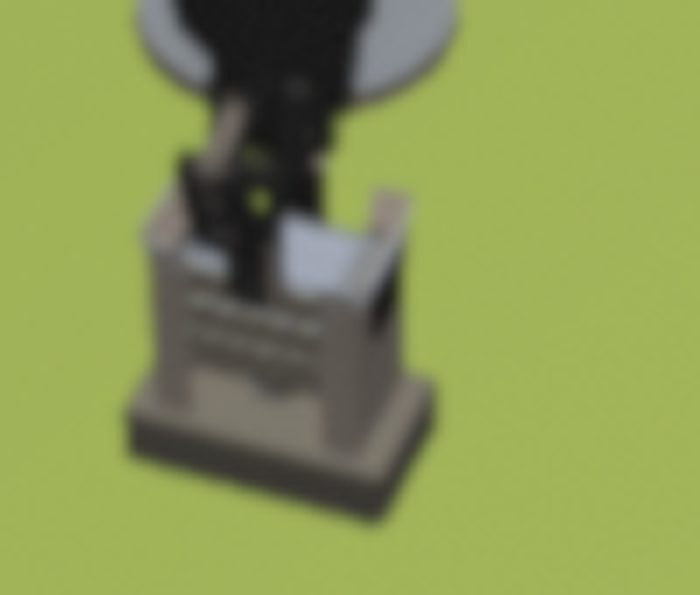

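```bash
for i in 1 2 3 4; do python3 -m crank '[[0,0,0.007,0,0,0,0.4],[0,0,0.014,0,0,0,0.4]]' | egrep 'eef|force'; done
```

```text
eef_pos: [0.5587, -0.0514, 0.0889]
contact_force: [0.6, 0.3, 11.1]
eef_pos: [0.5587, -0.0514, 0.0868]
contact_force: [0.2, 0.6, 10.6]
eef_pos: [0.5587, -0.0514, 0.0848]
contact_force: [1.4, 0.8, 12.0]
eef_pos: [0.5587, -0.0514, 0.0827]
contact_force: [0.8, 0.7, 11.3]
```

```bash
for i in 1 2 3; do python3 -m crank '[[0,0,0.006,0,0,0,0.4]]' | egrep 'eef|force'; done;  for i in 1 2 3; do python3 -m crank '[[0,0,0.003,0,0,0,0.4]]' | egrep 'eef|force'; done
```

```text
eef_pos: [0.5587, -0.0514, 0.0818]
contact_force: [0.9, 0.7, 11.8]
eef_pos: [0.5587, -0.0514, 0.0809]
contact_force: [0.3, 0.3, 10.6]
eef_pos: [0.5587, -0.0514, 0.0801]
contact_force: [0.1, 0.3, 12.1]
eef_pos: [0.5587, -0.0514, 0.0796]
contact_force: [0.2, 0.5, 11.2]
eef_pos: [0.5587, -0.0514, 0.0793]
contact_force: [0.5, 0.1, 12.5]
eef_pos: [0.5587, -0.0514, 0.0788]
contact_force: [0.5, -0.3, 12.4]
```

Now single steps, stopping on a force change.

```bash
for i in 1 2; do python3 -m crank '[[0,0,0.003,0,0,0,0.4]]' | egrep 'eef|force'; done
```

```text
eef_pos: [0.5587, -0.0514, 0.0784]
contact_force: [-0.1, 1.1, 12.5]
eef_pos: [0.5584, -0.0514, 0.0772]
contact_force: [2.8, -0.5, 6.5]
```

```bash
python3 -m crank '[[0,0,0.003,0,0,0,0.4]]' | egrep 'eef|force'
```

```text
eef_pos: [0.5584, -0.0514, 0.0762]
contact_force: [2.2, -0.4, 6.8]
```

```bash
python3 -m crank '[[0,0,-0.004,0,0,0,0.4],[0,0,-0.004,0,0,0,0.4]]' | egrep 'eef|force'
python3 - <<'E'
from h import *
print(telemetry.get_state()["wrist_torque"].round(2))
d=cam("side");save(d,"s16.png")
a=cv2.imread("pics/s16.png")[180:265,240:340]
cv2.imwrite("pics/z16.png",cv2.resize(a,None,fx=7,fy=7,interpolation=cv2.INTER_CUBIC))
E
```

```text
eef_pos: [0.5584, -0.0514, 0.0767]
contact_force: [1.7, 0.7, 6.0]
[ 0.01 -0.43 -0.04]
```

View pics/z16.png

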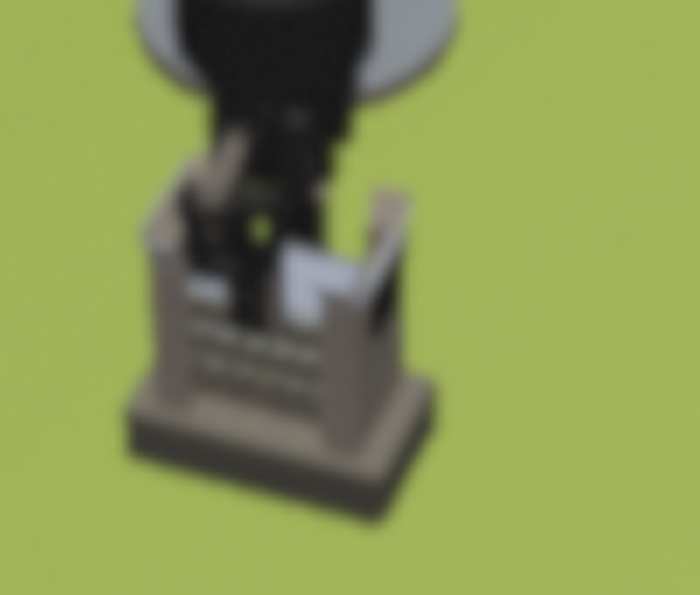

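```bash
python3 -m crank '[[0,0,0,0,0,0,0.55],[0,0,0,0,0,0,0.7],[0,0,0,0,0,0,0.9],[0,0,0,0,0,0,1],[0,0,0,0,0,0,1]]' | egrep 'eef|force|open'; python3 -m crank '[[0,0,-0.1,0,0,0,1],[0,0,-0.3,0,0,0,1],[0,0,-0.6,0,0,0,1],[0,0,-0.9,0,0,0,1],[0,0,-1,0,0,0,1],[0,0,-1,0,0,0,1]]' | egrep 'eef|force|open'
python3 - <<'E'
from h import *
d=cam("side");save(d,"s17.png")
a=cv2.imread("pics/s17.png")[180:265,240:340]
cv2.imwrite("pics/z17.png",cv2.resize(a,None,fx=7,fy=7,interpolation=cv2.INTER_CUBIC))
E
```

```text
eef_pos: [0.5551, -0.0503, 0.0737]
contact_force: [-0.0, 0.5, 0.8]
opening: 0.997
eef_pos: [0.5573, -0.0508, 0.2289]
contact_force: [-0.8, 0.2, -0.5]
opening: 0.997
```

View pics/z17.png

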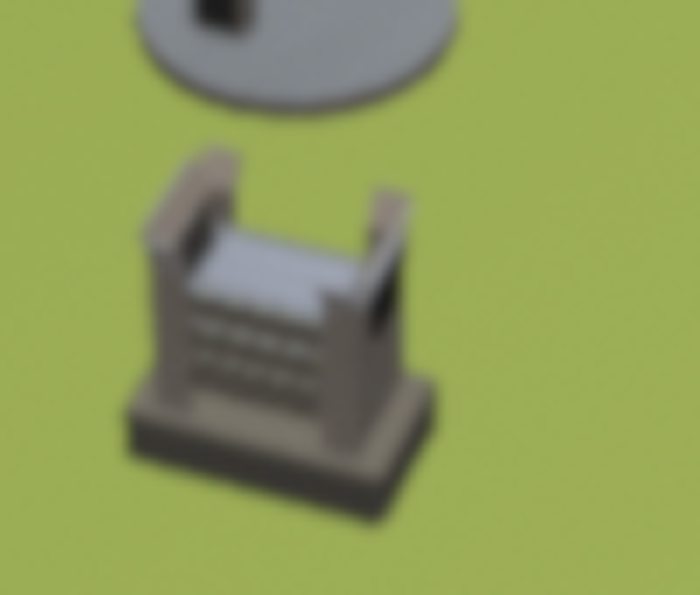

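```bash
python3 -m crank '[[0,0.3,0,0,0,0,1],[0,0.6,0,0,0,0,1],[0,0.9,0,0,0,0,1],[0,1,0,0,0,0,1]]' | egrep 'eef'; python3 -m crank '[[0,0.3,0,0,0,0,1],[0,0.6,0,0,0,0,1],[0,0.9,0,0,0,0,1],[0,1,0,0,0,0,1],[0,1,0,0,0,0,1]]' | egrep 'eef|time'
python3 - <<'E'
from h import *
t=cam("top"); save(t,"t18.png")
a=cv2.imread("pics/top0.png")[190:255,235:300];b=cv2.imread("pics/t18.png")[190:255,235:300]
cv2.imwrite("pics/z18.png",cv2.resize(np.hstack([a,b]),None,fx=6,fy=6,interpolation=cv2.INTER_CUBIC))
s1=cv2.imread("pics/s13.png").astype(int);s2=cv2.imread("pics/s17.png").astype(int)
D=np.abs(s1-s2).max(2); print("s13 vs s17 max diff on top face rows 213-222 cols 266-292:",D[213:223,266:292].max())
s0=cv2.imread("pics/side0.png").astype(int);D=np.abs(s0-s2).max(2)
E
```

```text
eef_pos: [0.5888, -0.1993, 0.2208]
time: 36.9
eef_pos: [0.6235, -0.3432, 0.2215]
s13 vs s17 max diff on top face rows 213-222 cols 266-292: 13
```

View pics/z18.png

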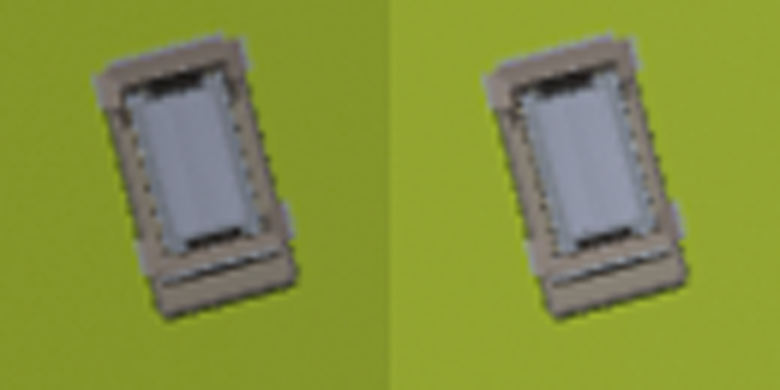

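View pics/t18.png

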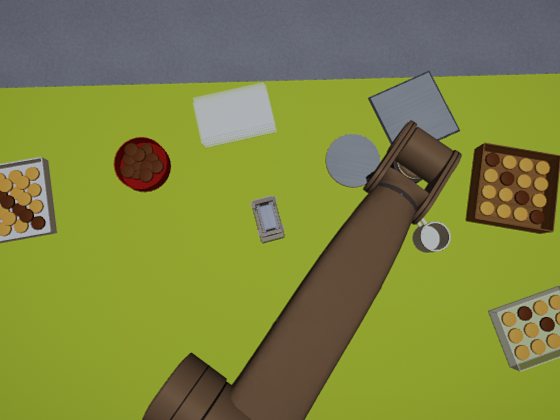

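The top view shows both lips (dark bars) over the top tin exactly as at the start. The dispenser is at (268,220), and the round tin (142,164), lid (352,161) and mug (431,237) have not moved. The arm is clear, so I'm handing in.

```bash
python3 -c "
from plant import ticket,telemetry
print(telemetry.get_state()['contact_force'].round(1)); print(ticket.sign_off())"
```

```text
[-0.7  0.7  0.3]
the job is handed in; nothing more can be done
None
```

Both tins are loaded in the dispenser under the lips, and the job was handed in at about 37 s. I first squeezed each tin along its length to centre it, gripped it across its width, and pressed it down in small steps.

- **Forces:** Each snap showed as a drop in push, from 11.3 to 4.6 N for the first tin and from 12.5 to 6.5 N for the second. The highest push I read was 17.5 N, on the lip ramps of the second tin, before it reached the one below. After that it stayed at or below 12.5 N, and I saw no rise that would mean the plate had hit its stop. Forces were only read at the end of each short move.
- **Last checks:** In the pictures the top tin lies level under both lips, as the original one did at the start. The round tin, lid and mug are where they were, and the arm is clear.
- **What disagreed:** The two cameras differed by 5 to 7 mm on the tins. I corrected them using a tin whose position was known from the grip. Both tins still touched one end ramp first, so I moved the arm about 1 to 4 mm along the dispenser during each insertion.
- **Not checked:** The plate's position and the lower loaded tin could not be read directly. I judged them from the snap heights and the pictures.

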